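# Space the fins of a backlit facade sample

### The job

Swing the light box's switch cover aside, press the switch in the port beneath it and swing the cover shut again. Then stand all the loose fins from the cutting mat on the lit panel in a row beside the fixed fin, longest first down to the shortest, each parallel to the fixed fin and with its end up against the sill rail: for every fin stand the spacer block snug between its foot and the foot of the fin before it, then step the spacer on, so that all gaps equal the spacer. Finish with the spacer upright back in its tray, and leave the other things on the bench alone.

Things in the scene. Friction and masses are not known exactly. Their poses are not given: they have to be found in the camera images.
- lightbox: light box of the facade sample, fixed: 230 (x) by 330 (y) mm, top at 40 mm; origin: centre of its underside, +x away from the sill side, z up. y = -165 to -77 mm is a grey control strip with the switch port; y = -77 to +165 mm is the white lit panel for the fins. The row starts at the fixed fin (fin0) and grows towards +y
- sill (a point): middle of the inner (+x) face of the dark sill rail, at panel height: the rail runs along the panel's near edge, 14 mm high above the panel; its inner face is at x = -102 mm of the light box and the fins' ends go against it
- fin0: the fixed first fin, screwed to the light box 43 mm to -y of its middle: a dark timber facade fin of inverted-T section, 205 mm long along its x: foot 32 mm wide (y) and 10 mm thick, upright rib 12 mm wide on its middle along the whole length, 35 mm high overall; origin: centre of its underside; both ends alike. Its x axis is that of the light box
- cover (a joint): flat steel switch cover, 4 mm thick, lying on the control strip; it turns sideways about one pivot screw (vertical axis) and stays where it is left; rad: 0 = shut, its round end over the port; grows counter-clockwise seen from above, round end outwards to the light box's -y side, up to 2.1. About 1 N at the knob moves it
- cover_pivot (a point): the pivot screw of the cover, on the control strip's top surface
- cover_knob (a point): middle of the black round knob on the cover's round end, 65 mm from the pivot: 16 mm diameter, 22 mm high; this point is 11 mm below the knob's top. With the cover shut the knob is right over the port
- switch (a joint): red push button in the port: m, 0 = up, 0.005 = fully down (about 5 N), springs back
- switch_top (a point): centre of the button's top face, 34 mm diameter, 1 mm below the control strip's top surface in the round port of 50 mm diameter
- fin1: a dark timber facade fin of inverted-T section, 185 mm long along its x: foot 32 mm wide (y) and 10 mm thick, upright rib 12 mm wide on its middle along the whole length, 35 mm high overall; origin: centre of its underside; both ends alike. The longest loose fin. May be absent; starts on the cutting mat
- fin2: a dark timber facade fin of inverted-T section, 165 mm long along its x: foot 32 mm wide (y) and 10 mm thick, upright rib 12 mm wide on its middle along the whole length, 35 mm high overall; origin: centre of its underside; both ends alike. May be absent; starts on the cutting mat
- fin3: a dark timber facade fin of inverted-T section, 145 mm long along its x: foot 32 mm wide (y) and 10 mm thick, upright rib 12 mm wide on its middle along the whole length, 35 mm high overall; origin: centre of its underside; both ends alike. May be absent; starts on the cutting mat
- fin4: a dark timber facade fin of inverted-T section, 125 mm long along its x: foot 32 mm wide (y) and 10 mm thick, upright rib 12 mm wide on its middle along the whole length, 35 mm high overall; origin: centre of its underside; both ends alike. The shortest fin. May be absent; starts on the cutting mat
- spacer: spacer block, upright: brass foot 54 mm long (x), 24 mm wide (y, this sets the gap between the fins' feet), 16 mm high; on it a pale wooden grip 42 by 18 mm up to 72 mm height, with its faces parallel to the foot's; 0.22 kg; origin: centre of its underside
- tray: blue open tray, fixed, 150 (x) by 110 (y) mm outside, walls 4 mm thick and 20 mm high, floor 4 mm thick; origin: centre of its underside; the spacer lives here
- mat: green cutting mat, fixed, 320 (x) by 260 (y) mm, 3 mm thick; origin: centre of its underside; the fins lie across it (their length along the mat's y), 70 mm apart along its x
- cup: bystander: white cup, 76 mm wide, 75 mm high; origin: centre of its underside
- saucer: bystander: blue saucer, 130 mm wide, 14 mm high; origin: centre of its underside
- glue: bystander: white glue bottle, 52 mm wide, 150 mm high; origin: centre of its underside
- spray: bystander: yellow spray can, 60 mm wide, 190 mm high; origin: centre of its underside
- tape: bystander: roll of blue tape lying flat, 100 mm wide, 25 mm high; origin: centre of its underside
- screwdriver: bystander: red screwdriver, 200 mm long, lying on the table
- sander: bystander: cork sanding block, 110 by 60 by 35 mm; origin: centre of its underside
There are look-alikes about, which are no part of the job. Leave any black or turquoise look-alike of the spacer alone.

How it is judged:
By the outcome, as a careful person would: the job done as asked, in the order asked, and still so for the second after the job is handed in, with the robot touching nothing.
Of fin1, fin2, fin3, fin4 only 2 to 3 are there at a start; the rules pass over those that are not, and their reading is None.
At some moment in a run one of fin1, fin2, fin3, fin4 may be knocked a few centimetres aside while the robot is not near it.
It also fails if it takes over 210 s, if anything falls off the work surface, if the arm or the gripper's body presses on something with over 40 N, if the wrist force passes 120 N, or if a joint passes its speed limit or range.

### The arm

A 6-joint arm with a two-finger parallel gripper is mounted at the origin on the work surface. World frame = base frame: x ahead of the robot, y to its left, z up, the work surface at z = 0. Lengths are in m, angles in rad, forces in N, time in s.
With the tool pointing down it reaches from about 0.375 to 0.75 m from the base axis. Payload 9 kg.
Tool frame: the origin (TCP) lies midway between the tips of the shut fingers; the grasp point (between the pads) lies 19 mm behind it; x points along the fingers, y is the direction in which the jaws open and shut, and the axes are right-handed (so a half turn about x gives the same grasp; the last joint's range is limited). The gripper opens to 85 mm and grips with 20 to 120 N. Pads are 22 mm wide; open, the fingers measure 114 mm over their backs; the gripper's body (76 mm by 85 mm) begins 54 mm behind the grasp point. The pads swing forward as they close: fully open they stand 13 mm farther back than shut.
Start: joints at [-1.384, 0.104, 0.097, 1.564, 0, 1.353], TCP at [0.236, -0.552, 0.231] pointing down, gripper open.
Joint ranges: [-2.99, 2.99], [-0.84, 1.86], [-1.1, 1.16], [-1.84, 2.11], [-1.51, 1.56], [-3.14, 3.14]. Speed limits (rad/s): [2.22, 2.22, 2.57, 3.14, 3.14, 3.14].

### API

Orientations are given as a 3x3 rotation matrix whose columns are the frame's x, y, z axes.
In Python, from station import observe, vision, job, nets gives the robot as it stands.
- The arm moves only by the shell command python3 -m creep 'ROWS' [FORCE]. ROWS is text: rows parted by semicolons, each of 5 numbers parted by spaces: the shift along the tool's x, y, z in units of 40 mm (1.0 is 40 mm), then the turn about the tool's x in units of 8 degrees (1.0 is 8 degrees), then the closure, from 0 (fully open) to 1 (shut). A call has 1 to 12 rows; each row is the pose to reach, as a shift and turn from the pose commanded when the call began, along the tool's axes at that moment; what a row does not reach only later rows make up. A row lasts 1/10 s, in which the tool goes at most 50 mm and 8.59 degrees, less where a joint would pass 70% of its speed; a pose out of reach is approached as far as the arm can. A call with a gripper value outside its range is refused whole. The fingers move at their own pace and stop on an object; FORCE is the grip in N (left out, the last holds). Time passes only in rows, so rows that repeat a pose let the fingers close. It gives the time, the measured TCP pose, the force and the opening at its end, in the units of the state.
- observe(): the state, without advancing time (a new reading comes with each control period).
- vision.capture(name): name is "side" or "top" or "wrist"; returns a dict with "image" (480x640x3 uint8, red, green, blue), "K" (3x3 intrinsics, pixels), "distortion" ([k1, k2, p1, p2, k3] as OpenCV has them; the pictures are not rectified), "rvec" (rotation vector, rad) and "tvec" (3), from world to camera coordinates, as OpenCV has them; the wrist camera has in their place "tool_from_camera" (4x4, takes a point from camera to tool coordinates, whose origin is the TCP and whose axes are the tool frame's). Camera axes: x right, y down, z forward; pixel columns grow to the right and rows downward; lengths in m; the calibration is good to about 2 mm. A picture is of the moment at which its call begins: read the wrist's pose just before it. There is no depth.
- job.job_done(): hands the job in, once; it reports no verdict.
Trained networks look in the newest picture that a camera, given by its name, has taken for a name from the list of things; names that differ only in an ending like _2 or _b are one class to them, and where a whole thing is asked for, a point or a joint stands for the part that bears it (a point fixed in the world has none). Each returns a list of dicts, best first, with "conf" (0 to 1); they miss things now and then, are a little off and sometimes report something else, mostly with a low value. They report only what shows in the picture. A call takes as long as a camera call. They do not tell look-alikes from the thing itself.
- nets.recognise(camera, query): "bbox" ([left, top, right, bottom] in pixels, round what is visible of it).
- nets.cut_out(camera, query): "region" (480x640 bool, what is visible of it) and "bbox" ([left, top, right, bottom] in pixels, round what is visible of it).
The state is a dict: "t": time; "joint_positions": joint angles; "dq": joint speeds; "joint_efforts": joint torques, N m; "ee_pos": TCP position; "eef_rot": TCP orientation; "wrist_force": force on the tool from outside, world axes, zero at the start; "ft_torque": the same for the moment, N m; "grip_width": finger opening in m.
Only numpy, scipy, OpenCV 4.12 (cv2) and the standard library are available. Lean on these libraries where they do the work, as an engineer would, in place of code of your own. Each camera call takes 0.05 s, during which the arm holds its last target. There are 200 camera calls.

## Working session

There is one attempt and no reset: what is moved stays moved. The work goes in short steps, Python scripts to look and compute and a shell command to move; the robot and the scene stay as the last step left them, time stands still between calls to the robot, and variables do not carry over. Pictures are saved under pics/ and viewed, about 12 in all and at most 16, crops included, and the job is handed in when it is done.

```bash
ls; mkdir -p pics; python3 - <<'E'
from station import observe, vision, job, nets
import cv2
s=observe(); print({k:(v if not hasattr(v,'round') else v) for k,v in s.items()})
for n in ("top","side"):
    c=vision.capture(n); cv2.imwrite(f"pics/{n}0.png",c["image"][:,:,::-1])
    print(n,c["K"],c["distortion"],c["rvec"],c["tvec"])
E
```

```text
pics
{'t': 0.0, 'joint_positions': array([-1.38372553e+00,  1.04712589e-01,  9.64664321e-02,  1.56390184e+00,
        1.83390343e-05,  1.35310074e+00]), 'dq': array([ 2.77895590e-05, -1.01497435e-03, -3.63884206e-04, -4.59040993e-05,
        1.06654865e-03,  2.98160744e-04]), 'joint_efforts': array([-1.62999891e-03, -5.56941462e+01,  5.03638458e+01,  1.73919968e-02,
       -4.64849109e-04,  2.94208220e-06]), 'ee_pos': array([ 0.23623519, -0.55117329,  0.23051299]), 'eef_rot': array([[-2.33367257e-04,  3.93803869e-01, -9.19194462e-01],
       [ 1.33150154e-03, -9.19193550e-01, -3.93803816e-01],
       [-9.99999086e-01, -1.31580976e-03, -3.09840780e-04]]), 'wrist_force': array([-0.56581754, -0.00244257,  0.08151979]), 'ft_torque': array([-0.00575615,  0.00534815,  0.00984258]), 'grip_width': 0.0852338876738675}
top [[618.08504144   0.         321.90574055]
 [  0.         618.08504144 239.2609814 ]
 [  0.           0.           1.        ]] [-0.13137929  0.          0.          0.          0.        ] [ 2.11156074 -2.10714508  0.21356621] [0.01440497 0.56746943 1.75938987]
side [[492.40446335   0.         305.8888268 ]
 [  0.         492.40446335 234.82530446]
 [  0.           0.           1.        ]] [-0.08632945  0.          0.          0.          0.        ] [ 2.27968192  0.25485783 -0.09189305] [-0.52352304 -0.01728657  1.72577502]
```

View pics/top0.png

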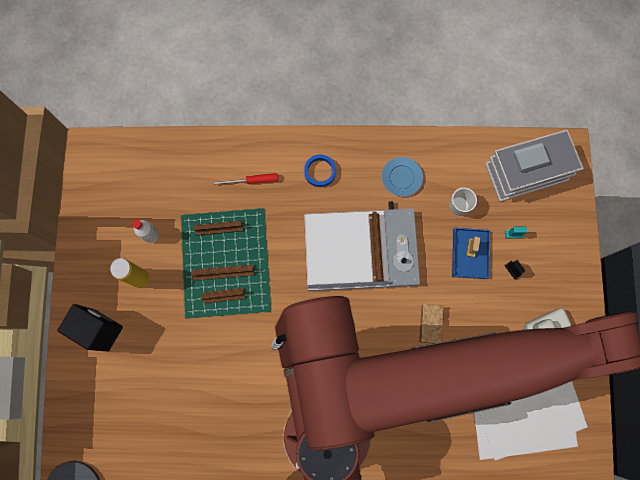

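View pics/side0.png

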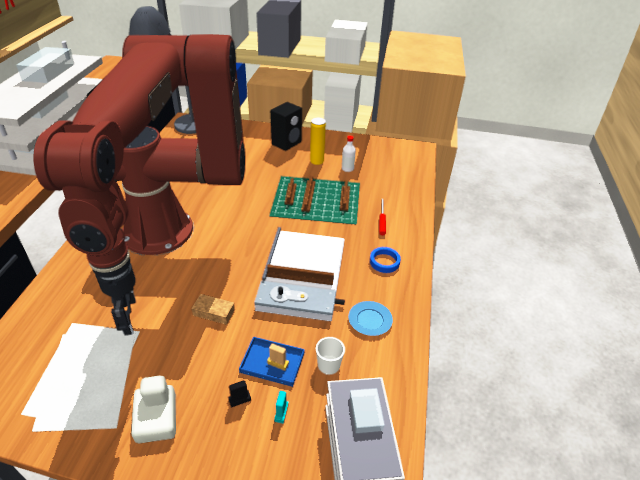

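Top view: the brass/pale spacer is in the blue tray at (474,245). Its look-alikes are black (515,268) and turquoise (516,232). The light box is at (362,250), with the knob at about (404,261) and the pivot at about (401,240). There are three fins on the mat, at (218,228), (222,272) and (222,295).

```bash
cat > h.py <<'E'
from station import observe, vision, job, nets
import numpy as np, cv2
def cap(n):
    s=observe(); c=vision.capture(n)
    if n=="wrist":
        T=np.eye(4);T[:3,:3]=s["eef_rot"];T[:3,3]=s["ee_pos"]
        W=np.linalg.inv(T@c["tool_from_camera"])
        c["R"],c["t"]=W[:3,:3],W[:3,3]
    else: c["R"]=cv2.Rodrigues(np.array(c["rvec"]))[0]; c["t"]=np.array(c["tvec"])
    c["K"]=np.array(c["K"],float); c["D"]=np.array(c["distortion"],float)
    return c
def w(c,px,z):
    p=cv2.undistortPoints(np.array(px,float).reshape(-1,1,2),c["K"],c["D"]).reshape(-1,2)
    d=np.c_[p,np.ones(len(p))]@c["R"]; o=-c["R"].T@c["t"]
    return o+d*((z-o[2])/d[:,2])[:,None]
def proj(c,P):
    return cv2.projectPoints(np.array(P,float).reshape(-1,1,3),cv2.Rodrigues(c["R"])[0],c["t"],c["K"],c["D"])[0].reshape(-1,2)
def save(c,f,box=None,k=1):
    im=c["image"][:,:,::-1]
    if box: im=im[box[1]:box[3],box[0]:box[2]]
    cv2.imwrite(f,cv2.resize(im,None,fx=k,fy=k,interpolation=cv2.INTER_CUBIC))
def st():
    s=observe(); R=s["eef_rot"]
    print("t",round(s["t"],2),"p",(1e3*s["ee_pos"]).round(1),"yaw(y axis)",np.degrees(np.arctan2(R[1,1],R[0,1])).round(2),"tilt",R[2,:].round(4),"F",s["wrist_force"].round(1),"w",round(1e3*s["grip_width"],1))
    return s
def rows(target,ydeg=None):
    """shift (in units) along tool axes to get TCP at target; turn about tool x in units to bring tool y to heading ydeg (mod 180)"""
    s=st(); R=s["eef_rot"]
    u=(R.T@(np.array(target)-s["ee_pos"]))/0.04
    r=0
    if ydeg is not None:
        d=np.degrees(np.arctan2(R[1,1],R[0,1])); e=(ydeg-d+90)%180-90
        r=-e/8   # tool x down: positive turn is clockwise from above
    print("units",u.round(3),"turn",np.round(r,3),"q6",s["joint_positions"].round(2))
E
python3 - <<'E'
from h import *
c=cap("top")
for q,z in (("lightbox",.04),("mat",.003),("tray",.02),("fin1",.03),("spacer",.072),("cover",.044),("cover_knob",.06)):
    for r in nets.cut_out("top",q)[:5]:
        m=r["region"].astype(np.uint8); (cx,cy),(a,b),an=cv2.minAreaRect(cv2.findNonZero(m))
        P=w(c,cv2.boxPoints(((cx,cy),(a,b),an)),z)[:,:2]
        e=P[1]-P[0];f=P[2]-P[1]
        if np.hypot(*f)>np.hypot(*e): e,f=f,e
        print(q,round(r["conf"],2),"px",(round(cx),round(cy)),"ctr",(1e3*P.mean(0)).round(),"LxW",(1e3*np.array([np.hypot(*e),np.hypot(*f)])).round(),"ang",np.degrees(np.arctan2(e[1],e[0])).round(1))
E
```

```text
lightbox 0.61 px (361, 247) ctr [ 551. -101.] LxW [340. 260.] ang -86.4
lightbox 0.39 px (252, 179) ctr [758. 230.] LxW [158.  27.] ang -84.2
lightbox 0.32 px (403, 254) ctr [ 529. -225.] LxW [106.  60.] ang 178.5
mat 0.75 px (224, 263) ctr [509. 311.] LxW [321. 270.] ang -175.1
mat 0.51 px (361, 246) ctr [ 559. -102.] LxW [346. 264.] ang -86.4
tray 0.7 px (471, 252) ctr [ 536. -433.] LxW [155. 117.] ang -3.8
tray 0.61 px (320, 171) ctr [793.  24.] LxW [99. 99.] ang -136.5
tray 0.42 px (376, 247) ctr [ 553. -146.] LxW [215.  36.] ang -177.3
fin1 0.9 px (222, 273) ctr [471. 312.] LxW [192.  38.] ang -85.9
fin1 0.76 px (218, 228) ctr [609. 330.] LxW [150.  34.] ang -84.5
fin1 0.61 px (223, 295) ctr [404. 308.] LxW [129.  33.] ang -85.3
spacer 0.62 px (473, 247) ctr [ 542. -427.] LxW [59. 34.] ang -11.9
spacer 0.55 px (515, 268) ctr [ 481. -548.] LxW [53. 48.] ang -136.5
spacer 0.48 px (516, 232) ctr [ 586. -559.] LxW [67. 40.] ang -89.8
cover 0.96 px (403, 253) ctr [ 530. -224.] LxW [102.  60.] ang 178.5
cover_knob 0.84 px (402, 253) ctr [ 527. -221.] LxW [113.  62.] ang 178.5
cover_knob 0.53 px (224, 264) ctr [496. 302.] LxW [314. 265.] ang -174.3
cover_knob 0.46 px (223, 295) ctr [401. 303.] LxW [127.  32.] ang -84.3
```

```bash
python3 - <<'E'
from h import *
c=vision.capture("wrist"); print(np.array(c["tool_from_camera"]).round(4),c["K"][0],c["distortion"])
rows([.47,-.21,.30],3.6)
E
```

```text
[[-5.000e-04 -3.248e-01  9.458e-01 -1.436e-01]
 [ 1.000e+00  0.000e+00  6.000e-04 -1.200e-03]
 [-2.000e-04  9.458e-01  3.248e-01 -8.380e-02]
 [ 0.000e+00  0.000e+00  0.000e+00  1.000e+00]] [380.64897505   0.         321.93980318] [0.00741168 0.         0.         0.         0.        ]
t 0.55 p [ 236.3 -551.5  231.3] yaw(y axis) -66.8 tilt [-1.e+00  1.e-04  0.e+00] F [ 0.3 -0.5  0.6] w 85.5
units [-1.718 -5.547 -8.733] turn -8.801 q6 [-1.38  0.1   0.1   1.56 -0.    1.35]
```

```bash
python3 -m creep '-1.72 -5.55 -8.73 -8.8 0;-1.72 -5.55 -8.73 -8.8 0;-1.72 -5.55 -8.73 -8.8 0;-1.72 -5.55 -8.73 -8.8 0;-1.72 -5.55 -8.73 -8.8 0;-1.72 -5.55 -8.73 -8.8 0;-1.72 -5.55 -8.73 -8.8 0;-1.72 -5.55 -8.73 -8.8 0;-1.72 -5.55 -8.73 -8.8 0;-1.72 -5.55 -8.73 -8.8 0;-1.72 -5.55 -8.73 -8.8 0;-1.72 -5.55 -8.73 -8.8 0'
python3 - <<'E'
from h import *
st(); c=cap("wrist"); save(c,"pics/w1.png")
for q in ("cover","cover_knob","lightbox"):
    print(q,[(round(r["conf"],2),np.round(r["bbox"])) for r in nets.recognise("wrist",q)[:3]])
E
```

```text
t: 1.75
ee_pos: [0.4693, -0.2108, 0.2998]
eef_rot: [[-0.0, 0.998, 0.061], [-0.0, 0.061, -0.998], [-1.0, -0.0, -0.0]]
wrist_force: [-0.2, 0.4, 0.1]
grip_width: 0.0853
t 1.75 p [ 469.3 -210.8  299.8] yaw(y axis) 3.49 tilt [-1.e+00 -5.e-04 -0.e+00] F [-0.2  0.4  0.1] w 85.3
cover [(0.7, array([328., 178., 431., 235.])), (0.23, array([299., 115., 522., 152.]))]
cover_knob [(0.79, array([326., 179., 434., 235.]))]
lightbox [(0.64, array([287.,   0., 536., 248.]))]
```

View pics/w1.png

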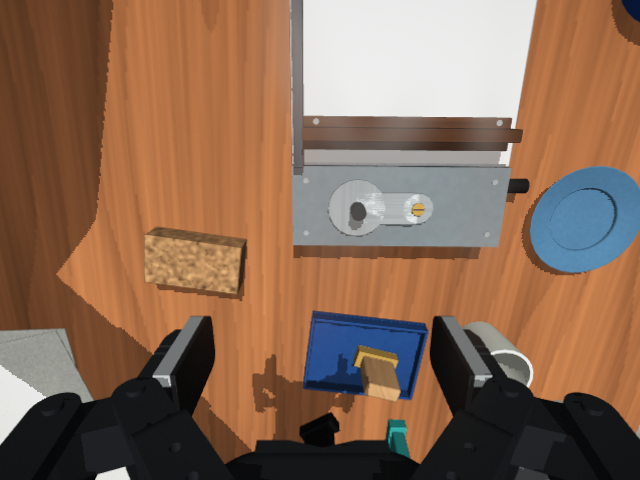

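The wrist view shows the cover shut: knob at about (358,211), pivot screw at (418,209), fin0 at rows 118–150. The spacer, with its pale grip and brass foot, is in the tray at (378,370). The black and turquoise look-alikes are outside the tray.

```bash
python3 - <<'E'
import cv2
im=cv2.imread("pics/w1.png")[100:260,280:530]; cv2.imwrite("pics/w1c.png",cv2.resize(im,None,fx=3.2,fy=3.2,interpolation=cv2.INTER_CUBIC))
E
```

```text
(no output)
```

View pics/w1c.png

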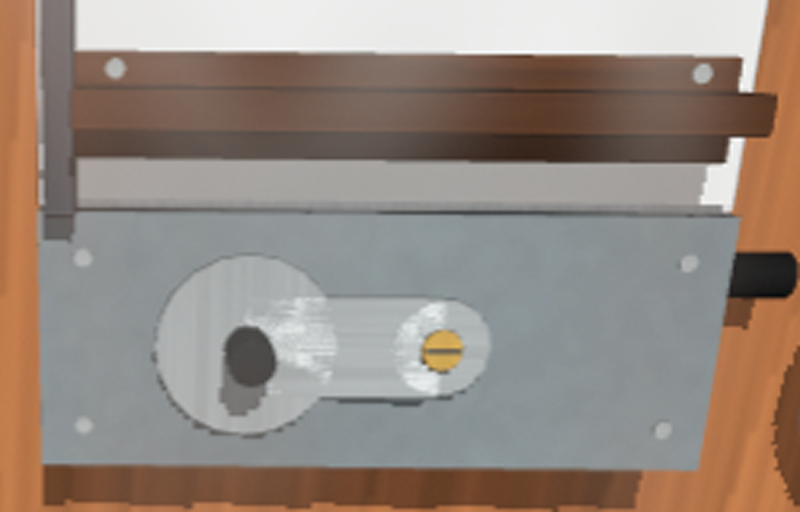

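```bash
cat >> h.py <<'E'
def lb_fit(c,px,xy,z=.04):
    P=w(c,px,z)[:,:2]; xy=np.array(xy)
    a=P-P.mean(0); b=xy-xy.mean(0)
    th=np.arctan2((b[:,0]*a[:,1]-b[:,1]*a[:,0]).sum(),(a*b).sum())
    R=np.array([[np.cos(th),-np.sin(th)],[np.sin(th),np.cos(th)]])
    t=P.mean(0)-R@xy.mean(0)
    print("lb",t,np.degrees(th),"res mm",(1e3*(P-(xy@R.T+t))).round(1).tolist()); return t,th,R
E
python3 - <<'E'
from h import *
c=cap("wrist")
t,th,R=lb_fit(c,[(293.4,245),(498.1,246.6),(510.6,167.5)],[(-.115,-.165),(.115,-.165),(.115,-.077)])
def inlb(px,z): P=w(c,[px],z)[0][:2]; return P.round(4), (1e3*(R.T@(P-t))).round(1)
print("pivot",inlb((418.1,209.7),.046)); print("knob",inlb((358.4,211.6),.055))
print("fin0 far top",inlb((522.0,135),.075),inlb((510.6,118.5),.05))
c=cap("top")
P=t+np.array([[-.115,-.165],[.115,-.165],[.115,.165],[-.115,.165]])@R.T
print(proj(c,np.c_[P,[.04]*4]).round(1).tolist())
save(c,"pics/top1.png",(290,190,430,310),5)
E
```

```text
lb [ 0.546263   -0.10074464] 3.127167465879774 res mm [[0.1, 0.2], [0.4, -0.2], [-0.4, 0.0]]
pivot (array([ 0.573, -0.221]), array([  20.1, -121.6]))
knob (array([ 0.5082, -0.2247]), array([ -44.8, -121.7]))
fin0 far top (array([ 0.6513, -0.1371]), array([102.9, -42. ])) (array([ 0.6492, -0.1231]), array([101.6, -27.9]))
[[419.6, 283.0], [413.2, 207.4], [303.8, 213.0], [307.4, 289.1]]
```

View pics/top1.png

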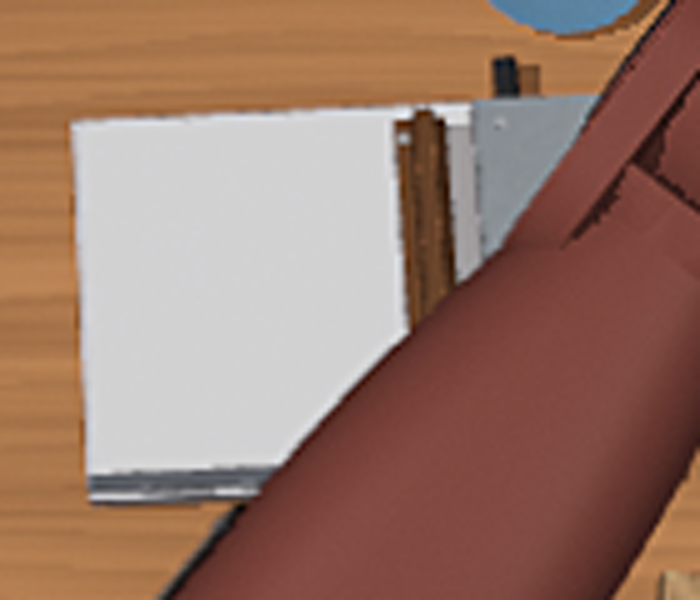

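The wrist fit agrees: the knob is 64.9 mm from the pivot and the cover is shut. The top view outline fits within about 1.5 px. Next I grip the knob.

```bash
python3 - <<'E'
from h import *
rows([.5082,-.2247,.049],3.13)
E
```

```text
t 2.05 p [ 469.6 -210.5  300. ] yaw(y axis) 3.53 tilt [-1.e+00 -2.e-04  0.e+00] F [ 0.4  0.2 -0.2] w 85.3
units [6.275 0.943 0.414] turn 0.05 q6 [-0.68 -0.13 -0.01  1.69 -0.    0.83]
```

```bash
python3 -m creep '0 0.94 0.41 0.05 0;4 0.94 0.41 0.05 0;4 0.94 0.41 0.05 0;4 0.94 0.41 0.05 0;4 0.94 0.41 0.05 0;4.5 0.94 0.41 0.05 0;5 0.94 0.41 0.05 0;5.5 0.94 0.41 0.05 0;6 0.94 0.41 0.05 0;6.28 0.94 0.41 0.05 0;6.28 0.94 0.41 0.05 0;6.28 0.94 0.41 0.05 0' 25
python3 -m creep '0 0 0 0 0.5;0 0 0 0 0.8;0 0 0 0 1;0 0 0 0 1;0 0 0 0 1;0 0 0 0 1;0 0 0 0 1;0 0 0 0 1' 25
python3 -c "
from h import *
rows([.5082,-.2247,.049],3.13)
t=np.array([.5463,-.1007]);th=np.radians(3.13)
# knob arc in tool units relative to angle 0: tool y = lb x, tool z = -lb y
for a in np.arange(0,1.81,.15): print(a.round(2),(65/40*(1-np.cos(a))).round(3),(65/40*np.sin(a)).round(3))"
```

```text
t: 3.25
ee_pos: [0.509, -0.2245, 0.0504]
eef_rot: [[0.001, 0.998, 0.056], [-0.001, 0.056, -0.998], [-1.0, 0.001, 0.001]]
wrist_force: [-0.1, -0.3, -0.4]
grip_width: 0.0853
t: 4.05
ee_pos: [0.5076, -0.2241, 0.0491]
eef_rot: [[-0.002, 0.998, 0.055], [-0.0, 0.055, -0.998], [-1.0, -0.002, 0.0]]
wrist_force: [-5.7, -0.3, 6.3]
grip_width: 0.015
t 4.05 p [ 507.6 -224.1   49.1] yaw(y axis) 3.17 tilt [-1.0e+00 -1.9e-03  3.0e-04] F [-5.7 -0.3  6.3] w 15.0
units [0.003 0.015 0.016] turn 0.006 q6 [-0.65  0.02 -0.32  1.23 -0.    0.86]
0.0 0.0 0.0
0.15 0.018 0.243
0.3 0.073 0.48
0.45 0.162 0.707
0.6 0.284 0.918
0.75 0.436 1.108
0.9 0.615 1.273
1.05 0.816 1.41
1.2 1.036 1.515
1.35 1.269 1.586
1.5 1.51 1.621
1.65 1.754 1.62
1.8 1.994 1.583
```

```bash
python3 -m creep '0 0.02 0.24 0 1;0 0.07 0.48 0 1;0 0.16 0.71 0 1;0 0.28 0.92 0 1;0 0.44 1.11 0 1;0 0.62 1.27 0 1;0 0.82 1.41 0 1;0 1.04 1.52 0 1;0 1.27 1.59 0 1;0 1.51 1.62 0 1;0 1.75 1.62 0 1;0 1.75 1.62 0 1' 25
python3 -m creep '0 0 0 0 0;0 0 0 0 0;0 0 0 0 0;0 0 0 0 0;-1 0 0 0 0;-2 0 0 0 0;-3 0 0 0 0.5;-3 0 0 0 1;-3 0 0 0 1;-3 0 0 0 1'
python3 - <<'E'
from h import *
t=np.array([.5463,-.1007]);th=np.radians(3.13);R=np.array([[np.cos(th),-np.sin(th)],[np.sin(th),np.cos(th)]])
c=cap("wrist"); save(c,"pics/w2.png",(200,60,560,330),2)
rows([*(t+R@[-.0448,-.1217]),.08],3.13)
E
```

```text
t: 5.25
ee_pos: [0.5828, -0.2852, 0.0491]
eef_rot: [[0.001, 0.998, 0.056], [-0.001, 0.056, -0.998], [-1.0, 0.001, 0.001]]
wrist_force: [1.3, -1.9, -0.0]
grip_width: 0.0148
t: 6.25
ee_pos: [0.5814, -0.2844, 0.1676]
eef_rot: [[-0.001, 0.998, 0.056], [0.001, 0.056, -0.998], [-1.0, -0.001, -0.001]]
wrist_force: [-0.1, -0.5, -0.5]
grip_width: 0.0283
t 6.3 p [ 581.2 -284.3  167.2] yaw(y axis) 3.19 tilt [-1.     -0.0019 -0.0016] F [ 0.2  0.  -0.1] w 20.2
units [ 2.185 -1.736 -1.586] turn 0.008 q6 [-0.66  0.25  0.14  1.47 -0.    0.86]
```

View pics/w2.png

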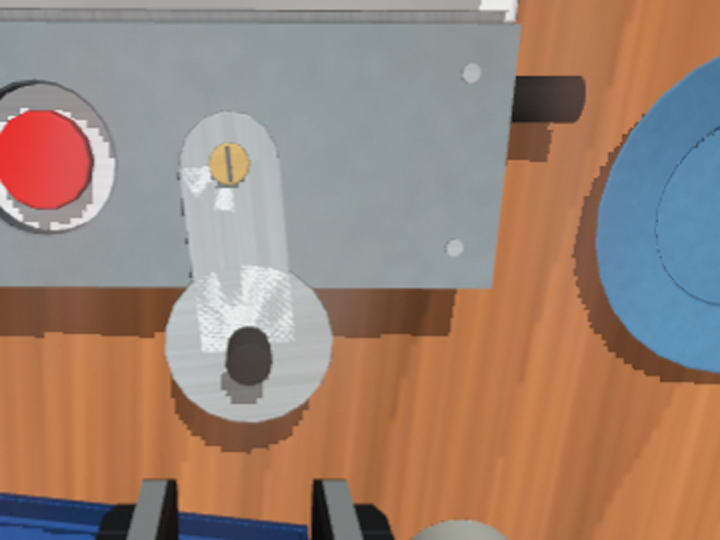

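```bash
python3 -m creep '0 -1.73 -1.58 0 1;0 -1.73 -1.58 0 1;1 -1.73 -1.58 0 1;2 -1.73 -1.58 0 1;2.6 -1.73 -1.58 0 1;2.9 -1.73 -1.58 0 1;3.1 -1.73 -1.58 0 1;3.2 -1.73 -1.58 0 1;3.25 -1.73 -1.58 0 1;3.3 -1.73 -1.58 0 1;3.32 -1.73 -1.58 0 1;3.34 -1.73 -1.58 0 1'
python3 -m creep '0 0 0 0 1;0 0 0 0 1'
```

```text
t: 7.5
ee_pos: [0.5099, -0.226, 0.0362]
eef_rot: [[0.001, 0.998, 0.056], [-0.001, 0.056, -0.998], [-1.0, 0.001, 0.001]]
wrist_force: [0.9, -1.3, 3.8]
grip_width: -0.0001
t: 7.7
ee_pos: [0.5099, -0.226, 0.036]
eef_rot: [[0.001, 0.998, 0.056], [-0.001, 0.056, -0.998], [-1.0, 0.001, 0.001]]
wrist_force: [1.0, -1.1, 2.5]
grip_width: -0.0001
```

```bash
python3 -m creep '0.04 0 0 0 1;0.08 0 0 0 1;0.1 0 0 0 1;0.1 0 0 0 1'; python3 -m creep '0.02 0 0 0 1;0.04 0 0 0 1;0.04 0 0 0 1'
```

```text
t: 8.1
ee_pos: [0.51, -0.226, 0.0336]
eef_rot: [[0.001, 0.998, 0.056], [-0.001, 0.056, -0.998], [-1.0, 0.001, 0.002]]
wrist_force: [-4.9, 2.6, 21.6]
grip_width: -0.0
t: 8.4
ee_pos: [0.5101, -0.2261, 0.0333]
eef_rot: [[0.002, 0.998, 0.056], [-0.002, 0.056, -0.998], [-1.0, 0.002, 0.002]]
wrist_force: [-9.7, 5.5, 33.6]
grip_width: -0.0
```

```bash
python3 -m creep '-0.3 0 0 0 1;-1.3 0 0 0 1;-2.2 0 0 0 1;-2.2 1.73 1.58 0 0;-2.2 1.73 1.58 0 0;-2.2 1.73 1.58 0 0;-2.2 1.73 1.58 0 0;-2.2 1.73 1.58 0 0;-1.2 1.73 1.58 0 0;-0.4 1.73 1.58 0 0;0.35 1.73 1.58 0 0;0.35 1.73 1.58 0 0'
python3 -c "
from h import *
rows([.5828,-.2852,.049],3.13)"
```

```text
t: 9.6
ee_pos: [0.5787, -0.282, 0.0119]
eef_rot: [[-0.005, 0.998, 0.056], [0.004, 0.056, -0.998], [-1.0, -0.005, -0.004]]
wrist_force: [-1.2, 1.3, -0.8]
grip_width: 0.0852
t 9.6 p [ 578.7 -282.    11.9] yaw(y axis) 3.21 tilt [-1.     -0.0051 -0.0043] F [-1.2  1.3 -0.8] w 85.2
units [-0.929  0.094  0.082] turn 0.01 q6 [-0.66  0.32 -0.06  1.2  -0.    0.86]
```

```bash
python3 -m creep '-0.5 0 0 0 0;-0.93 0.03 0.03 0 0;-0.93 0.08 0.07 0 0;-0.93 0.08 0.07 0 1;-0.93 0.08 0.07 0 1;-0.93 0.08 0.07 0 1;-0.93 0.08 0.07 0 1;-0.93 0.08 0.07 0 1;-0.93 0.08 0.07 0 1' 25
python3 -c "
from h import *
rows([.5082,-.2247,.049],3.13)
for a in np.arange(1.65,-.01,-.15): print(a.round(2),(65/40*(np.cos(1.65)-np.cos(a))).round(3),(65/40*(np.sin(a)-np.sin(1.65))).round(3))"
```

```text
t: 10.5
ee_pos: [0.5849, -0.2871, 0.0525]
eef_rot: [[-0.001, 0.998, 0.056], [0.0, 0.056, -0.998], [-1.0, -0.001, -0.001]]
wrist_force: [-1.7, 1.1, -0.0]
grip_width: 0.0145
t 10.5 p [ 584.9 -287.1   52.5] yaw(y axis) 3.2 tilt [-1.e+00 -8.e-04 -5.e-04] F [-1.7  1.1 -0. ] w 14.5
units [ 0.09  -1.828 -1.665] turn 0.008 q6 [-0.66  0.3  -0.    1.26 -0.    0.86]
1.65 0.0 0.0
1.5 -0.244 0.001
1.35 -0.484 -0.034
1.2 -0.717 -0.105
1.05 -0.937 -0.21
0.9 -1.139 -0.347
0.75 -1.318 -0.512
0.6 -1.47 -0.702
0.45 -1.592 -0.913
0.3 -1.681 -1.14
0.15 -1.735 -1.377
0.0 -1.754 -1.62
```

```bash
python3 -m creep '0 -0.3 -0.03 0 1;0 -0.55 -0.07 0 1;0 -0.78 -0.14 0 1;0 -1 -0.25 0 1;0 -1.2 -0.39 0 1;0 -1.38 -0.55 0 1;0 -1.53 -0.74 0 1;0 -1.65 -0.95 0 1;0 -1.74 -1.18 0 1;0 -1.8 -1.42 0 1;0 -1.82 -1.68 0 1;0 -1.82 -1.68 0 1' 25
python3 -m creep '0 0 0 0 1;0 0 0 0 0;0 0 0 0 0;0 0 0 0 0;0 0 0 0 0;-1 0 0 0 0;-2 0 0 0 0;-3 0 0 0 0;-4 0 0 0 0;-5 0 0 0 0;-5 0 0 0 0;-5 0 0 0 0'
python3 - <<'E'
from h import *
t=np.array([.5463,-.1007]);th=np.radians(3.13);R=np.array([[np.cos(th),-np.sin(th)],[np.sin(th),np.cos(th)]])
st();c=cap("wrist")
print("expected knob px shut",proj(c,[[*(t+R@[-.0448,-.1217]),.055],[*(t+R@[.0201,-.1217]),.046]]))
save(c,"pics/w3.png")
for r in nets.cut_out("wrist","spacer"): 
    m=cv2.findNonZero(r["region"].astype(np.uint8)); print(round(r["conf"],2),np.round(r["bbox"]))
E
```

```text
t: 11.7
ee_pos: [0.5077, -0.2226, 0.0528]
eef_rot: [[-0.003, 0.998, 0.057], [0.001, 0.057, -0.998], [-1.0, -0.002, -0.001]]
wrist_force: [-6.5, 0.6, 2.5]
grip_width: 0.0148
t: 12.9
ee_pos: [0.5094, -0.2247, 0.2537]
eef_rot: [[0.002, 0.998, 0.056], [-0.001, 0.056, -0.998], [-1.0, 0.002, 0.001]]
wrist_force: [-0.7, 0.5, -0.9]
grip_width: 0.0854
t 12.9 p [ 509.4 -224.7  253.7] yaw(y axis) 3.19 tilt [-1.      0.0016  0.0013] F [-0.7  0.5 -0.9] w 85.4
expected knob px shut [[320.73335724 206.65200594]
 [389.42512326 204.39715707]]
0.82 [281. 426. 312. 445.]
0.8 [326. 355. 370. 419.]
```

View pics/w3.png

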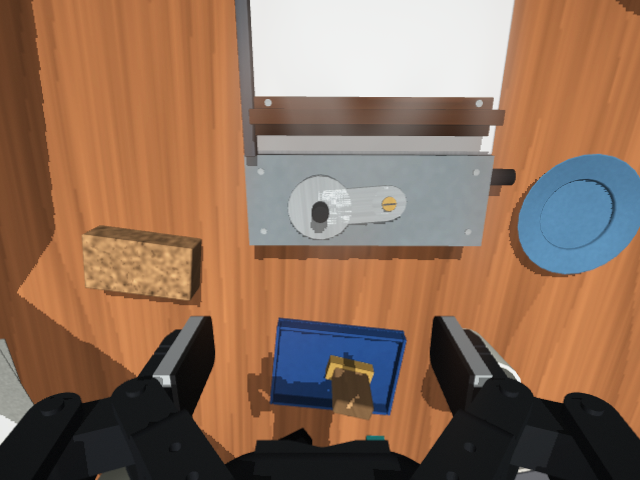

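The knob reads about 4 mm short of shut (row 212 against an expected 207). I'll nudge it shut with closed fingers from the -y side.

```bash
python3 -m creep '0 0 1 0 1;1 0 1 0 1;2.2 0 1 0 1;3.4 0 1 0 1;4.2 -0.03 1 0 1;5 -0.03 1 0 1;5 -0.03 1 0 1;5 -0.03 0.8 0 1;5 -0.03 0.65 0 1;5 -0.03 0.55 0 1;5 -0.03 0.5 0 1;5 -0.03 0.45 0 1'; python3 -m creep '0 0 0 0 1;0 0 -0.03 0 1'
```

```text
t: 14.2
ee_pos: [0.5092, -0.2429, 0.0539]
eef_rot: [[0.001, 0.998, 0.056], [-0.002, 0.056, -0.998], [-1.0, 0.001, 0.002]]
wrist_force: [-1.0, -9.3, 2.3]
grip_width: -0.0
t: 14.4
ee_pos: [0.5092, -0.2429, 0.0539]
eef_rot: [[0.001, 0.998, 0.055], [-0.003, 0.055, -0.998], [-1.0, 0.001, 0.003]]
wrist_force: [-0.2, -10.8, 1.6]
grip_width: -0.0003
```

```bash
python3 -m creep '0 0 0.5 0 1;-2 0 0.5 0 0;-3 0 0.5 0 0;-4 0 1 0 0;-5.5 0.5 2 0 0;-5.5 0.77 3 0 0;-5.5 0.77 3 0 0;-5.5 0.77 3 0 0;-5.5 0.77 3 0 0'
python3 - <<'E'
from h import *
t=np.array([.5463,-.1007]);th=np.radians(3.13);R=np.array([[np.cos(th),-np.sin(th)],[np.sin(th),np.cos(th)]])
st();c=cap("wrist")
print("knob shut",proj(c,[[*(t+R@[-.0448,-.1217]),.055]]))
a=c["image"][:,:,::-1]
b=cv2.resize(a[60:380,220:440],None,fx=2.5,fy=2.5,interpolation=cv2.INTER_CUBIC); cv2.imwrite("pics/w4.png",b[:600*1])
for r in nets.cut_out("wrist","spacer"): print(round(r["conf"],2),np.round(r["bbox"]))
for r in nets.cut_out("wrist","cover_knob")[:1]: print(round(r["conf"],2),np.round(r["bbox"]))
cv2.imwrite("pics/w4full.png",a)
E
```

```text
t: 15.3
ee_pos: [0.5459, -0.359, 0.2721]
eef_rot: [[-0.001, 0.998, 0.055], [0.001, 0.055, -0.998], [-1.0, -0.001, -0.001]]
wrist_force: [-0.3, 0.2, 0.4]
grip_width: 0.0852
t 15.3 p [ 545.9 -359.   272.1] yaw(y axis) 3.17 tilt [-1.0e+00 -6.0e-04 -1.4e-03] F [-0.3  0.2  0.4] w 85.2
knob shut [[287.13996886  46.18373081]]
0.81 [300. 245. 348. 296.]
0.7 [346. 340. 364. 414.]
0.69 [250.   7. 383.  86.]
0.63 [238. 329. 290. 398.]
0.96 [251.   6. 383.  86.]
```

View pics/w4full.png

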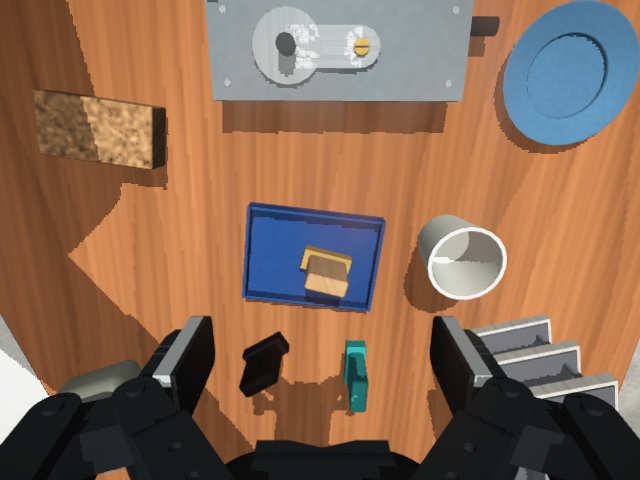

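The cover is shut: knob at (286,44) against a predicted (287,46). The spacer in the tray is at (326,272), the black look-alike at (264,364) and the turquoise one at (356,375). One close crop of the spacer next.

```bash
python3 - <<'E'
import cv2
im=cv2.imread("pics/w4full.png")[235:305,285:365]; cv2.imwrite("pics/w4c.png",cv2.resize(im,None,fx=8,fy=8,interpolation=cv2.INTER_CUBIC))
E
```

```text
(no output)
```

View pics/w4c.png

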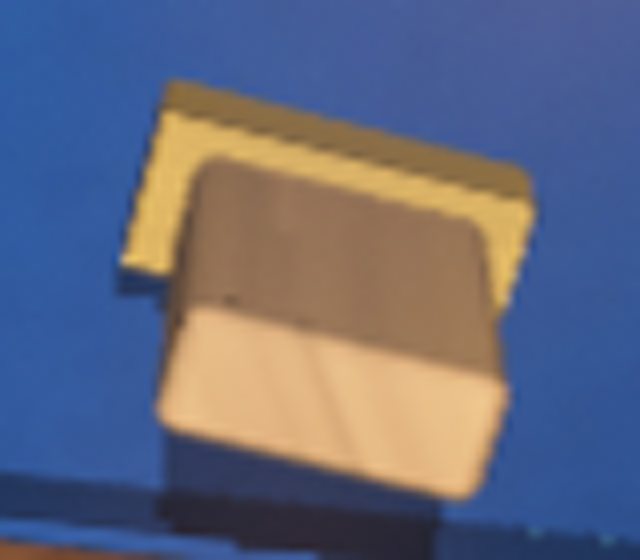

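```bash
python3 - <<'E'
from h import *
c=cap("wrist")
f=lambda L:[((x-3.5)/8+285,(y-3.5)/8+235) for x,y in L]
P=w(c,f([(188,305),(507,385),(470,500),(160,415)]),.076)[:,:2]
an=lambda d:np.degrees(np.arctan2(d[1],d[0])).round(1)
print("grip",P.mean(0),[(1e3*np.linalg.norm(P[i]-P[i-1])).round(1) for i in range(4)],an(P[1]-P[0]),an(P[2]-P[3]))
Q=w(c,f([(168,108),(535,208),(122,262)]),.02)[:,:2]
print("foot",(Q[1]+Q[2])/2,np.linalg.norm(Q[1]-Q[0]),np.linalg.norm(Q[2]-Q[0]),an(Q[1]-Q[0]),an(Q[0]-Q[2]))
a=np.radians((an(P[1]-P[0])+an(P[2]-P[3])+an(Q[1]-Q[0]))/3)
g=(P.mean(0)+(Q[1]+Q[2])/2)/2
print(g,np.degrees(a)); rows([*g,.037],np.degrees(a)+90)
print(w(c,[(250,205),(383,218)],.02), "tray top edge +y")
E
```

```text
grip [ 0.55370573 -0.43532958] [np.float64(15.2), np.float64(40.4), np.float64(16.3), np.float64(40.1)] -12.0 -13.6
foot [ 0.55373516 -0.43630345] 0.05327992298353772 0.02406311493244295 -13.0 76.8
[ 0.55372045 -0.43581651] -12.866666666666667
t 15.5 p [ 545.8 -358.2  272.5] yaw(y axis) 3.24 tilt [-1.e+00 -5.e-04 -8.e-04] F [0.7 0.  0.7] w 85.3
units [5.886 0.091 1.954] turn -9.237 q6 [-0.78  0.29  0.38  1.66  0.    0.73]
[[ 0.46933308 -0.37320031  0.02      ]
 [ 0.61234124 -0.37941717  0.02      ]] tray top edge +y
```

```bash
python3 -m creep '0 0.09 1.95 -9.24 0;0 0.09 1.95 -9.24 0;0 0.09 1.95 -9.24 0;0 0.09 1.95 -9.24 0;0 0.09 1.95 -9.24 0;0 0.09 1.95 -9.24 0;0 0.09 1.95 -9.24 0;0 0.09 1.95 -9.24 0;1 0.09 1.95 -9.24 0;2 0.09 1.95 -9.24 0;3 0.09 1.95 -9.24 0;3 0.09 1.95 -9.24 0' 40
python3 -c "
from h import *
rows([.5537,-.4358,.044],77.1)"
```

```text
t: 16.7
ee_pos: [0.5514, -0.4333, 0.1458]
eef_rot: [[-0.007, 0.222, 0.975], [0.008, 0.975, -0.222], [-1.0, 0.006, -0.009]]
wrist_force: [-0.9, 0.5, -0.4]
grip_width: 0.0853
t 16.7 p [ 551.4 -433.3  145.8] yaw(y axis) 77.15 tilt [-0.9999  0.0064 -0.0088] F [-0.9  0.5 -0.4] w 85.3
units [ 2.543 -0.064  0.092] turn 0.006 q6 [-0.85  0.43  0.33  1.47  0.   -0.63]
```

```bash
python3 -m creep '0.8 0 0 0 0;1.7 0 0 0 0;2.3 0 0 0 0;2.6 0 0 0 0;2.6 0 0 0 0'
python3 -c "
from h import *
rows([.5537,-.4358,.044],77.1)"
```

```text
t: 17.2
ee_pos: [0.5538, -0.4365, 0.049]
eef_rot: [[-0.001, 0.223, 0.975], [0.001, 0.975, -0.223], [-1.0, 0.001, -0.001]]
wrist_force: [-0.3, 0.2, -0.2]
grip_width: 0.0851
t 17.2 p [ 553.8 -436.5   49. ] yaw(y axis) 77.13 tilt [-1.e+00  6.e-04 -8.e-04] F [-0.3  0.2 -0.2] w 85.1
units [ 0.126  0.017 -0.007] turn 0.003 q6 [-0.85  0.47  0.19  1.3  -0.   -0.63]
```

```bash
python3 -m creep '0.12 0 0 0 0;0.12 0 0 0 1;0.12 0 0 0 1;0.12 0 0 0 1;0.12 0 0 0 1;0.12 0 0 0 1;0.12 0 0 0 1;-1 0 0 0 1;-2 0 0 0 1;-2.9 0 0 0 1;-2.9 0 0 0 1' 40
cat >> h.py <<'E'
T0=np.array([.5463,-.1007]);TH=np.radians(3.13);RL=np.array([[np.cos(TH),-np.sin(TH)],[np.sin(TH),np.cos(TH)]])
def L(x,y): return T0+RL@np.array([x,y])/1e3
E
python3 -c "
from h import *
rows([*L(-70,-12),.150],93.13)"
```

```text
t: 18.3
ee_pos: [0.5557, -0.4389, 0.1715]
eef_rot: [[0.006, 0.223, 0.975], [-0.007, 0.975, -0.223], [-1.0, -0.005, 0.007]]
wrist_force: [-0.1, -0.8, -1.2]
grip_width: 0.0172
t 18.3 p [ 555.7 -438.9  171.5] yaw(y axis) 77.11 tilt [-1.     -0.0052  0.007 ] F [-0.1 -0.8 -1.2] w 17.2
units [ 0.473  7.421 -3.717] turn -2.002 q6 [-0.85  0.43  0.36  1.5  -0.   -0.63]
```

```bash
python3 -m creep '0 1 -0.5 -0.5 1;0 2 -1 -1 1;0 3 -1.5 -1.5 1;0 4 -2 -2 1;0 5 -2.5 -2 1;0 6 -3 -2 1;0.2 7 -3.5 -2 1;0.35 7.4 -3.72 -2 1;0.35 7.4 -3.72 -2 1;0.35 7.4 -3.72 -2 1'
python3 -c "
from h import *
rows([*L(-70,-12),.150],93.13)
c=cap('wrist'); save(c,'pics/w5.png')"
```

```text
t: 19.3
ee_pos: [0.4747, -0.1151, 0.1503]
eef_rot: [[-0.0, -0.055, 0.998], [-0.0, 0.998, 0.055], [-1.0, -0.0, -0.0]]
wrist_force: [0.2, 0.4, -2.4]
grip_width: 0.0171
t 19.3 p [ 474.7 -115.1  150.3] yaw(y axis) 93.16 tilt [-1.e+00 -1.e-04 -5.e-04] F [ 0.2  0.4 -2.4] w 17.1
units [ 0.007 -0.038  0.056] turn 0.003 q6 [-0.51 -0.24 -0.38  1.43 -0.   -0.56]
```

View pics/w5.png

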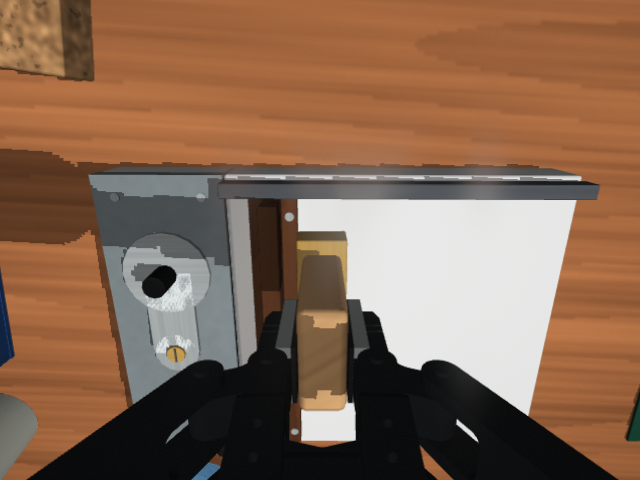

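```bash
python3 -m creep '0.5 -0.02 0.05 0 1;1 -0.02 0.05 0 1;1.4 -0.02 0.05 0 1;1.6 -0.02 0.05 0 1;1.7 -0.02 0.05 0 1;1.7 -0.02 0.05 0 1'
python3 -m creep '0 -0.05 0 0 1;0 -0.08 0 0 1;0 -0.1 0 0 1;0 -0.1 0 0 1'
python3 -c "
from h import *
rows([*L(-70,-15),.080],93.13)"
```

```text
t: 19.95
ee_pos: [0.477, -0.1164, 0.0829]
eef_rot: [[-0.0, -0.054, 0.999], [-0.0, 0.999, 0.054], [-1.0, -0.0, -0.0]]
wrist_force: [0.0, 0.2, -1.3]
grip_width: 0.0172
t: 20.35
ee_pos: [0.4775, -0.1196, 0.0833]
eef_rot: [[0.001, -0.055, 0.999], [0.001, 0.999, 0.055], [-1.0, 0.001, 0.001]]
wrist_force: [0.7, 3.2, -0.3]
grip_width: 0.0171
t 20.35 p [ 477.5 -119.6   83.3] yaw(y axis) 93.13 tilt [-1.e+00  6.e-04  8.e-04] F [ 0.7  3.2 -0.3] w 17.1
units [ 0.083  0.003 -0.006] turn -0.001 q6 [-0.51 -0.2  -0.47  1.3   0.   -0.57]
```

```bash
python3 -m creep '0.03 0 0 0 1;0.06 0 0 0 1;0.09 0 0 0 1;0.09 0 0 0 1'
python3 -c "
from h import *
st()"
```

```text
t: 20.75
ee_pos: [0.4772, -0.1197, 0.0804]
eef_rot: [[0.0, -0.055, 0.999], [-0.0, 0.999, 0.055], [-1.0, -0.0, 0.0]]
wrist_force: [-4.9, 7.3, 10.7]
grip_width: 0.0172
t 20.75 p [ 477.2 -119.7   80.4] yaw(y axis) 93.13 tilt [-1.e+00 -1.e-04  2.e-04] F [-4.9  7.3 10.7] w 17.2
```

```bash
python3 -m creep '0 0 0 0 0.5;0 0 0 0 0;0 0 0 0 0;0 0 0 0 0;0 0 0 0 0;-1 0 0 0 0;-2 0 0 0 0;-3 0 0 0 0;-3.5 0 0 0 0;-3.5 0 0 0 0'
python3 -c "
from h import *
rows([.51,.225,.32],None)"
```

```text
t: 21.75
ee_pos: [0.4786, -0.1208, 0.2228]
eef_rot: [[0.005, -0.054, 0.999], [-0.003, 0.999, 0.054], [-1.0, -0.003, 0.005]]
wrist_force: [0.9, -0.3, -0.2]
grip_width: 0.0853
t 21.75 p [ 478.6 -120.8  222.8] yaw(y axis) 93.11 tilt [-1.     -0.0031  0.0045] F [ 0.9 -0.3 -0.2] w 85.3
units [-2.451  8.581  1.264] turn 0 q6 [-0.51 -0.23 -0.24  1.56 -0.   -0.57]
```

```bash
python3 -m creep '-2.4 8.6 1.26 -11.4 0;-2.4 8.6 1.26 -11.4 0;-2.4 8.6 1.26 -11.4 0;-2.4 8.6 1.26 -11.4 0;-2.4 8.6 1.26 -11.4 0;-2.4 8.6 1.26 -11.4 0;-2.4 8.6 1.26 -11.4 0;-2.4 8.6 1.26 -11.4 0;-2.4 8.6 1.26 -11.4 0;-2.4 8.6 1.26 -11.4 0;-2.4 8.6 1.26 -11.4 0;-2.4 8.6 1.26 -11.4 0'
python3 -m creep '0 0 0 0 0;0 0 0 0 0'
python3 - <<'E'
from h import *
st();c=cap("wrist");save(c,"pics/w6.png")
for q in ("fin1",):
    for r in nets.cut_out("wrist",q)[:6]:
        m=r["region"].astype(np.uint8); (cx,cy),(a,b),an=cv2.minAreaRect(cv2.findNonZero(m))
        P=w(c,cv2.boxPoints(((cx,cy),(a,b),an)),.025)[:,:2]
        e=P[1]-P[0];f=P[2]-P[1]
        if np.hypot(*f)>np.hypot(*e): e,f=f,e
        print(q,round(r["conf"],2),"px",(round(cx),round(cy)),"ctr",(1e3*P.mean(0)).round(1),"LxW",(1e3*np.array([np.hypot(*e),np.hypot(*f)])).round(),"ang",np.degrees(np.arctan2(e[1],e[0])).round(1))
E
```

```text
t: 22.95
ee_pos: [0.5086, 0.2263, 0.314]
eef_rot: [[-0.002, -0.997, -0.077], [-0.0, -0.077, 0.997], [-1.0, 0.002, -0.0]]
wrist_force: [-0.2, -0.3, -0.1]
grip_width: 0.0852
t: 23.15
ee_pos: [0.5088, 0.2263, 0.3148]
eef_rot: [[-0.001, -0.997, -0.073], [-0.0, -0.073, 0.997], [-1.0, 0.001, -0.0]]
wrist_force: [0.6, -1.1, 0.1]
grip_width: 0.0853
t 23.15 p [508.8 226.3 314.8] yaw(y axis) -175.82 tilt [-1.e+00  5.e-04 -2.e-04] F [ 0.6 -1.1  0.1] w 85.3
fin1 0.94 px (396, 258) ctr [411.  311.5] LxW [136.  33.] ang 98.5
fin1 0.92 px (340, 256) ctr [478.9 315.9] LxW [196.  31.] ang 95.8
fin1 0.82 px (231, 263) ctr [611.7 333.4] LxW [157.  33.] ang 96.4
```

View pics/w6.png

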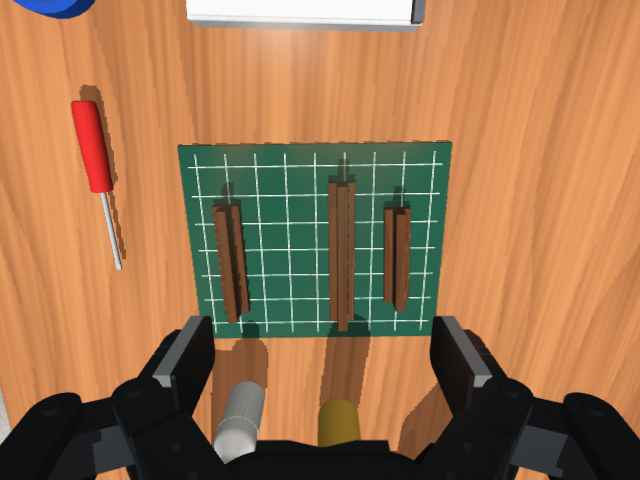

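```bash
cat >> h.py <<'E'
from scipy.optimize import minimize
def box(l,wd,z0,z1): return np.array([[sx*l/2,sy*wd/2,z] for sx in(-1,1) for sy in(-1,1) for z in(z0,z1)])
def sil(c,p,l,zb,k=4):
    x,y,a=p; R=np.array([[np.cos(a),-np.sin(a),0],[np.sin(a),np.cos(a),0],[0,0,1]])
    m=np.zeros((480,640),np.uint8)
    for B in (box(l,.032,0,.010),box(l,.012,.010,.035)):
        q=proj(c,B@R.T+[x,y,zb]); h=cv2.convexHull(np.round(q*16).astype(np.int32)); cv2.fillConvexPoly(m,h,255,cv2.LINE_AA,4)
    return m/255.
def fitfin(c,mask,p0,l,zb):
    mk=mask.astype(float)
    def f(u):
        s=sil(c,(p0[0]+u[0]*.01,p0[1]+u[1]*.01,p0[2]+u[2]*.05),l,zb); return 1-(np.minimum(s,mk).sum()/np.maximum(s,mk).sum())
    r=minimize(f,[0,0,0],method="Nelder-Mead",options=dict(initial_simplex=[[0,0,0],[.8,0,0],[0,.8,0],[0,0,.8]],xatol=.005,fatol=1e-5))
    u=r.x; return p0[0]+u[0]*.01,p0[1]+u[1]*.01,p0[2]+u[2]*.05,1-r.fun
def fins(c,cam="wrist",zb=.003):
    im=c["image"].astype(int); red=(im[:,:,0]>im[:,:,1]+8)
    for r in nets.cut_out(cam,"fin1"):
        if r["conf"]<.5: continue
        m=cv2.dilate(r["region"].astype(np.uint8),np.ones((7,7)))
        m=(m>0)&red if zb<.01 else r["region"]
        (cx,cy),(a,b),an=cv2.minAreaRect(cv2.findNonZero(m.astype(np.uint8)))
        P=w(c,cv2.boxPoints(((cx,cy),(a,b),an)),zb+.015)[:,:2]; e=P[1]-P[0];f=P[2]-P[1]
        if np.hypot(*f)>np.hypot(*e): e=f
        best=max(((fitfin(c,m,(*P.mean(0),np.arctan2(e[1],e[0])),l,zb),l) for l in(.125,.145,.165,.185)),key=lambda q:q[0][3])
        (x,y,a,i),l=best
        print(f"fin L{l*1e3:.0f} ctr {x*1e3:.1f} {y*1e3:.1f} ang {np.degrees(a):.2f} iou {i:.3f}")
E
python3 - <<'E'
from h import *
c=cap("wrist"); fins(c); rows([.4789,.3159,.02])
E
```

```text
fin L125 ctr 407.3 312.0 ang 97.91 iou 0.887
fin L185 ctr 477.1 315.8 ang 95.60 iou 0.907
fin L145 ctr 615.5 333.4 ang 95.69 iou 0.848
t 23.35 p [508.9 226.3 315.2] yaw(y axis) -175.74 tilt [-1.e+00 -1.e-04 -1.e-04] F [ 0.2 -0.4 -0.5] w 85.3
units [7.381 0.581 2.291] turn 0 q6 [ 0.18  0.01  0.15  1.71 -0.   -1.46]
```

```bash
python3 - <<'E'
from h import *
rows([.4771,.3158,.016],5.6)
E
python3 -m creep '0 0.79 2.22 -0.15 0.4;1 0.79 2.22 -0.15 0.4;2 0.79 2.22 -0.15 0.4;3 0.79 2.22 -0.15 0.4;4 0.79 2.22 -0.15 0.4;5 0.79 2.22 -0.15 0.4;5.5 0.79 2.22 -0.15 0.4;6 0.79 2.22 -0.15 0.4;6 0.79 2.22 -0.15 0.4'
python3 - <<'E'
from h import *
rows([.4771,.3158,.016],5.6)
E
```

```text
t 23.35 p [508.9 226.3 315.2] yaw(y axis) -175.74 tilt [-1.e+00 -1.e-04 -1.e-04] F [ 0.2 -0.4 -0.5] w 85.3
units [7.481 0.626 2.292] turn -0.167 q6 [ 0.18  0.01  0.15  1.71 -0.   -1.46]
t: 24.25
ee_pos: [0.4687, 0.3117, 0.0722]
eef_rot: [[-0.004, -0.995, -0.096], [-0.002, -0.096, 0.995], [-1.0, 0.005, -0.001]]
wrist_force: [0.4, 0.0, 0.1]
grip_width: 0.051
t 24.25 p [468.7 311.7  72.2] yaw(y axis) -174.52 tilt [-1.      0.0046 -0.0013] F [0.4 0.  0.1] w 51.0
units [ 1.405 -0.226  0.083] turn -0.014 q6 [ 0.35  0.03 -0.27  1.28 -0.   -1.31]
```

```bash
python3 -m creep '0 -0.2 0.07 0 0.4;0.6 -0.2 0.07 0 0.4;1.1 -0.2 0.07 0 0.4;1.35 -0.2 0.07 0 0.4;1.38 -0.2 0.07 0 0.4;1.38 -0.2 0.07 0 0.4' 60
python3 -c "
from h import *
rows([.4771,.3158,.016],5.6)"
python3 -m creep '0 0 0 0 1;0 0 0 0 1;0 0 0 0 1;0 0 0 0 1;0 0 0 0 1' 60
```

```text
t: 24.85
ee_pos: [0.4791, 0.3163, 0.0212]
eef_rot: [[0.001, -0.995, -0.096], [0.0, -0.096, 0.995], [-1.0, -0.001, 0.0]]
wrist_force: [-0.4, 0.6, 1.1]
grip_width: 0.051
t 24.85 p [479.1 316.3  21.2] yaw(y axis) -174.49 tilt [-1.0e+00 -1.3e-03  2.0e-04] F [-0.4  0.6  1.1] w 51.0
units [ 0.13   0.052 -0.008] turn -0.011 q6 [ 0.36  0.1  -0.3   1.18 -0.   -1.31]
t: 25.35
ee_pos: [0.479, 0.3163, 0.0211]
eef_rot: [[0.002, -0.995, -0.096], [0.001, -0.096, 0.995], [-1.0, -0.002, 0.0]]
wrist_force: [0.3, -0.3, 5.7]
grip_width: 0.0102
```

```bash
python3 -m creep '-0.5 0 0 0 1;-1.5 0 0 0 1;-2.5 0 0 0 1;-3 0 0 0 1;-3 0 0 0 1;-3 0 0 0 1'
python3 -c "
from h import *
rows([*L(-5,28),.141],93.13)"
```

```text
t: 25.95
ee_pos: [0.4782, 0.316, 0.1396]
eef_rot: [[-0.0, -0.995, -0.096], [-0.0, -0.096, 0.995], [-1.0, 0.0, -0.0]]
wrist_force: [-0.3, 0.4, -0.9]
grip_width: 0.0106
t 25.95 p [478.2 316.  139.6] yaw(y axis) -174.49 tilt [-1.e+00  1.e-04 -1.e-04] F [-0.3  0.4 -0.9] w 10.6
units [-0.034 -0.597 -9.829] turn -10.952 q6 [ 0.36  0.03 -0.15  1.39 -0.   -1.31]
```

```bash
python3 -m creep '0 -0.05 -1 1 1;0 -0.1 -2 2 1;0 -0.2 -3 3 1;0 -0.2 -4 4 1;0 -0.3 -5 5 1;0 -0.3 -6 6 1;0 -0.4 -7 7 1;0 -0.5 -8 8 1;0 -0.6 -9 9 1;0 -0.6 -9.83 10 1;0 -0.6 -9.83 11 1;0 -0.6 -9.83 11.55 1'
python3 -m creep '0 0 0 0 1;0 0 0 0 1;0 0 0 0 1'
python3 -c "
from h import *
rows([*L(-5,20),.062],93.13); c=cap('wrist'); save(c,'pics/w7.png')"
```

```text
t: 27.15
ee_pos: [0.5388, -0.0739, 0.1376]
eef_rot: [[-0.003, -0.047, 0.999], [0.001, 0.999, 0.047], [-1.0, 0.001, -0.003]]
wrist_force: [-0.2, -0.1, -0.2]
grip_width: 0.0106
t: 27.45
ee_pos: [0.5396, -0.0726, 0.1393]
eef_rot: [[-0.001, -0.057, 0.998], [0.0, 0.998, 0.057], [-1.0, 0.0, -0.001]]
wrist_force: [-0.7, 0.2, -1.1]
grip_width: 0.0103
t 27.45 p [539.6 -72.6 139.3] yaw(y axis) 93.25 tilt [-1.e+00  4.e-04 -1.e-03] F [-0.7  0.2 -1.1] w 10.3
units [ 1.933 -0.211  0.005] turn 0.015 q6 [-0.37 -0.06 -0.24  1.4  -0.   -0.43]
```

View pics/w7.png

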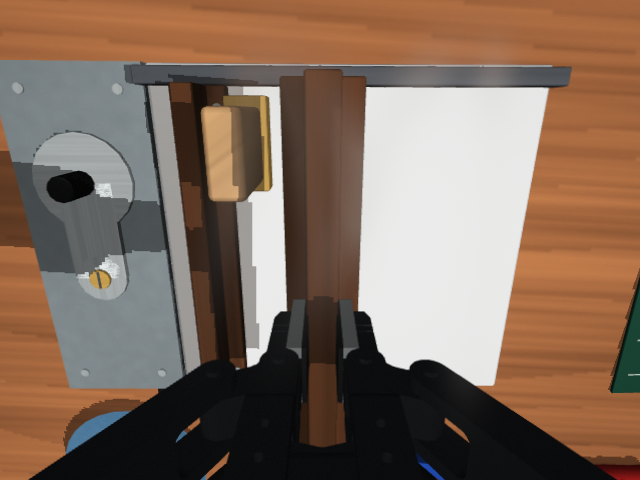

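```bash
python3 - <<'E'
from h import *
c=cap("wrist"); s=observe(); zb=s["ee_pos"][2]-.018
for px,z in (((281,77),.01),((365,77),.01),((305,70),.035),((343,71),.035)):
    print((1e3*(RL.T@(w(c,[px],zb+z)[0][:2]-T0))).round(1))
print("tcp",(1e3*(RL.T@(s["ee_pos"][:2]-T0))).round(1))
# spacer top corner check, foot top edge +y at z .056
for px in ((264,97),(271,190)): print("spacer foot",(1e3*(RL.T@(w(c,[px],.056)[0][:2]-T0))).round(1))
E
```

```text
[-100.5   14.2]
[-100.5   45. ]
[-100.6   24.1]
[-100.3   35.7]
tcp [-4.9 28.3]
spacer foot [-95.9  -3.1]
spacer foot [-43.5  -1.4]
```

```bash
python3 -m creep '0.5 -0.1 0.06 0 1;1 -0.2 0.06 0 1;1.4 -0.2 0.06 0 1;1.7 -0.2 0.06 0 1;1.9 -0.2 0.06 0 1;1.96 -0.2 0.06 0 1;1.96 -0.2 0.06 0 1'
python3 - <<'E'
from h import *
rows([*L(-5,13),.058],93.13); c=cap("wrist"); save(c,"pics/w8.png",(120,20,460,330),2.3)
E
```

```text
t: 28.25
ee_pos: [0.5429, -0.0808, 0.0618]
eef_rot: [[0.0, -0.055, 0.999], [-0.0, 0.999, 0.055], [-1.0, -0.0, 0.0]]
wrist_force: [-0.2, -0.5, -0.8]
grip_width: 0.0103
t 28.25 p [542.9 -80.8  61.8] yaw(y axis) 93.13 tilt [-1.e+00 -1.e-04  1.e-04] F [-0.2 -0.5 -0.8] w 10.3
units [ 0.095 -0.176 -0.067] turn -0.0 q6 [-0.39 -0.01 -0.33  1.25 -0.   -0.44]
```

View pics/w8.png

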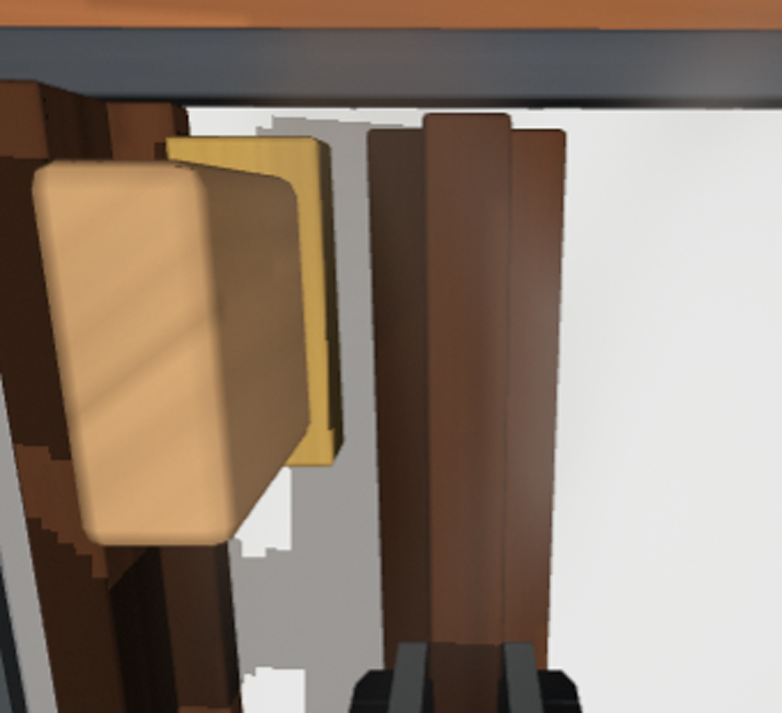

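```bash
python3 -m creep '0.04 -0.1 0 0 1;0.08 -0.12 -0.05 0 1;0.08 -0.12 -0.08 0 1;0.08 -0.12 -0.1 0 1;0.08 -0.12 -0.12 0 1;0.08 -0.12 -0.12 0 1'
python3 -c "
from h import *
rows([*L(-6.4,13),.058],93.13)"
```

```text
t: 28.9
ee_pos: [0.539, -0.086, 0.0589]
eef_rot: [[0.002, -0.054, 0.999], [-0.0, 0.999, 0.054], [-1.0, -0.0, 0.002]]
wrist_force: [4.6, 0.6, 0.4]
grip_width: 0.0108
t 28.9 p [539.  -86.   58.9] yaw(y axis) 93.12 tilt [-1.0e+00 -3.0e-04  1.7e-03] F [4.6 0.6 0.4] w 10.8
units [ 0.023 -0.051  0.003] turn -0.002 q6 [-0.4  -0.02 -0.34  1.24  0.   -0.45]
```

```bash
python3 -m creep '0.01 -0.02 0 0 1;0.02 -0.04 0 0 1;0.02 -0.06 0 0 1;0.02 -0.08 0 0 1;0.02 -0.08 0 0 1'
python3 -c "
from h import *
rows([*L(-6.4,13),.058],93.13)"
```

```text
t: 29.4
ee_pos: [0.5392, -0.0888, 0.0582]
eef_rot: [[0.002, -0.055, 0.999], [0.001, 0.999, 0.055], [-1.0, 0.001, 0.002]]
wrist_force: [4.8, 3.0, 1.1]
grip_width: 0.0107
t 29.4 p [539.2 -88.8  58.2] yaw(y axis) 93.12 tilt [-1.0e+00  7.0e-04  1.7e-03] F [4.8 3.  1.1] w 10.7
units [0.004 0.018 0.001] turn -0.001 q6 [-0.4  -0.02 -0.34  1.24  0.   -0.46]
```

```bash
python3 -m creep '0 0 0 0 0.75;0 0 0 0 0.7;0 0 0 0 0.7;-0.3 0 0 0 0.7;-1 0 0 0 0.7;-2 0 0 0 0.7;-2.5 0 0 0 0.7;-2.5 0 0 0 0.7'
python3 - <<'E'
from h import *
rows([*L(-70,-15),.15],93.13); c=cap("wrist"); save(c,"pics/w9.png",(60,20,460,440),1.8)
E
```

```text
t: 30.2
ee_pos: [0.5403, -0.09, 0.1623]
eef_rot: [[0.006, -0.054, 0.999], [-0.003, 0.999, 0.054], [-1.0, -0.003, 0.005]]
wrist_force: [-0.3, -0.3, 0.2]
grip_width: 0.0259
t 30.2 p [540.3 -90.  162.3] yaw(y axis) 93.11 tilt [-1.     -0.0029  0.0054] F [-0.3 -0.3  0.2] w 25.9
units [ 0.301 -0.65  -1.616] turn -0.002 q6 [-0.4  -0.07 -0.2   1.43 -0.   -0.46]
```

View pics/w9.png

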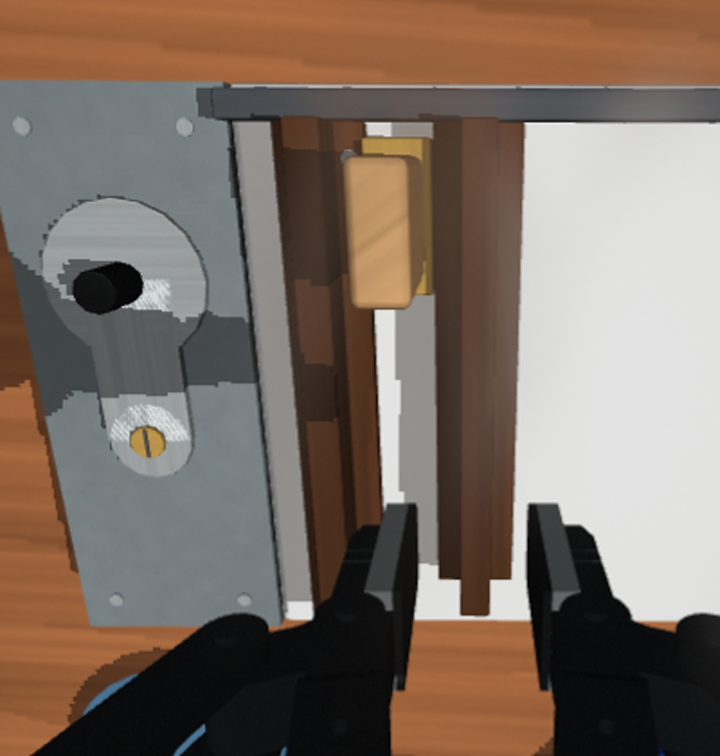

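```bash
python3 - <<'E'
from h import *
for p in ((.4772,-.1197),(.5392,-.0888)): print((1e3*(RL.T@(np.array(p)-T0))).round(1))
E
python3 -m creep '0 -0.68 -1.58 0 0;0 -0.68 -1.58 0 0;0 -0.68 -1.58 0 0;0 -0.68 -1.58 0 0;0.8 -0.68 -1.58 0 0;1.4 -0.68 -1.58 0 0;1.8 -0.68 -1.58 0 0;1.8 -0.68 -1.58 0 0;1.8 -0.68 -1.58 0 0'
python3 -c "
from h import *
rows([.4772,-.1197,.0805],93.13)"
```

```text
[-70.  -15.2]
[-6.4 12.3]
t: 31.15
ee_pos: [0.4771, -0.1194, 0.0859]
eef_rot: [[-0.0, -0.055, 0.998], [0.0, 0.998, 0.055], [-1.0, 0.0, -0.0]]
wrist_force: [-0.8, 0.1, 0.4]
grip_width: 0.0853
t 31.15 p [ 477.1 -119.4   85.9] yaw(y axis) 93.15 tilt [-1.e+00  2.e-04 -4.e-04] F [-0.8  0.1  0.4] w 85.3
units [ 0.134 -0.008  0.002] turn 0.002 q6 [-0.51 -0.21 -0.47  1.31 -0.   -0.57]
```

```bash
python3 -m creep '0.12 0 0 0 0;0.12 0 0 0 0.5;0.12 0 0 0 1;0.12 0 0 0 1;0.12 0 0 0 1;0.12 0 0 0 1;0.12 0 0 0 1' 40
python3 -m creep '-0.2 0 0 0 1;-0.6 0 0 0 1;-1 0 0 0 1;-1.5 0 0 0 1;-1.5 0.4 0 0 1;-1.5 0.9 0 0 1;-1.5 1.4 0 0 1;-1.5 1.43 0 0 1;-1.5 1.43 0 0 1'
python3 - <<'E'
from h import *
rows([*L(-70,41.3),.0805],93.13)
E
```

```text
t: 31.85
ee_pos: [0.477, -0.1198, 0.0812]
eef_rot: [[0.0, -0.054, 0.999], [-0.0, 0.999, 0.054], [-1.0, -0.0, 0.0]]
wrist_force: [-0.8, -0.2, 3.5]
grip_width: 0.0175
t: 32.75
ee_pos: [0.4734, -0.0617, 0.1403]
eef_rot: [[-0.001, -0.056, 0.998], [0.0, 0.998, 0.056], [-1.0, 0.0, -0.001]]
wrist_force: [0.3, 0.7, -1.7]
grip_width: 0.0175
t 32.75 p [473.4 -61.7 140.3] yaw(y axis) 93.19 tilt [-1.e+00  2.e-04 -7.e-04] F [ 0.3  0.7 -1.7] w 17.5
units [ 1.495 -0.04   0.018] turn 0.008 q6 [-0.4  -0.27 -0.43  1.42 -0.   -0.46]
```

```bash
python3 -m creep '0.5 -0.02 0.02 0 1;1 -0.02 0.02 0 1;1.3 -0.02 0.02 0 1;1.4 -0.02 0.02 0 1;1.45 -0.03 0.02 0 1;1.5 -0.03 0.02 0 1;1.5 -0.03 0.02 0 1'
python3 - <<'E'
from h import *
rows([*L(-70,41),.0805],93.13)
c=cap("wrist")
r=nets.cut_out("wrist","fin1")
for q in r[:4]: print(round(q["conf"],2),np.round(q["bbox"]))
im=c["image"]; save(c,"pics/w10.png")
# foot edges of fin1 in rows beyond spacer: print colour transitions
for row in (200,230,330):
    print(row,[ (x,tuple(int(v) for v in im[row,x])) for x in range(150,420,6)])
E
```

```text
t: 33.45
ee_pos: [0.4747, -0.0639, 0.081]
eef_rot: [[0.0, -0.054, 0.999], [-0.0, 0.999, 0.054], [-1.0, -0.0, 0.0]]
wrist_force: [0.6, -0.8, -2.5]
grip_width: 0.0177
t 33.45 p [474.7 -63.9  81. ] yaw(y axis) 93.1 tilt [-1.e+00 -3.e-04  1.e-04] F [ 0.6 -0.8 -2.5] w 17.7
units [ 0.013  0.01  -0.012] turn -0.003 q6 [-0.41 -0.25 -0.51  1.31 -0.   -0.46]
0.96 [103. 222. 214. 480.]
0.92 [230. 228. 303. 442.]
200 [(150, (28, 29, 31)), (156, (28, 29, 31)), (162, (28, 30, 31)), (168, (29, 31, 32)), (174, (28, 29, 31)), (180, (30, 30, 32)), (186, (33, 34, 34)), (192, (37, 36, 37)), (198, (41, 39, 40)), (204, (45, 42, 42)), (210, (52, 47, 46)), (216, (60, 53, 51)), (222, (62, 54, 51)), (228, (65, 57, 53)), (234, (63, 55, 52)), (240, (59, 52, 49)), (246, (53, 48, 46)), (252, (48, 44, 43)), (258, (41, 39, 39)), (264, (39, 38, 38)), (270, (35, 35, 37)), (276, (42, 43, 44)), (282, (43, 44, 44)), (288, (46, 45, 46)), (294, (52, 48, 48)), (300, (58, 53, 51)), (306, (62, 56, 54)), (312, (66, 59, 56)), (318, (66, 60, 56)), (324, (67, 60, 57)), (330, (70, 64, 60)), (336, (77, 68, 64)), (342, (85, 75, 70)
[... 1595 characters left out ...]
170, 167)), (234, (172, 169, 167)), (240, (57, 36, 22)), (246, (54, 34, 23)), (252, (57, 36, 23)), (258, (57, 36, 22)), (264, (20, 21, 21)), (270, (20, 19, 21)), (276, (22, 22, 22)), (282, (74, 76, 75)), (288, (74, 76, 75)), (294, (23, 20, 17)), (300, (136, 104, 71)), (306, (145, 111, 76)), (312, (142, 108, 74)), (318, (224, 178, 124)), (324, (187, 145, 100)), (330, (140, 108, 74)), (336, (140, 108, 74)), (342, (129, 98, 67)), (348, (46, 36, 27)), (354, (73, 75, 75)), (360, (73, 76, 76)), (366, (40, 41, 42)), (372, (21, 21, 22)), (378, (25, 27, 29)), (384, (243, 243, 243)), (390, (243, 244, 243)), (396, (243, 244, 243)), (402, (243, 243, 242)), (408, (243, 243, 242)), (414, (243, 243, 242))]
```

```bash
cat >> h.py <<'E'
def edges(c,xs,ylo,yhi,z=.04,step=.0002):
    """at lb x (mm), sample along lb y at height z; list brown<->bright transitions (mm)"""
    im=cv2.cvtColor(c["image"],cv2.COLOR_RGB2GRAY)
    ys=np.arange(ylo,yhi,.2)
    for x in xs:
        P=np.array([[*L(x,y),z] for y in ys]); q=proj(c,P).astype(np.float32)
        v=cv2.remap(im,q[:,0].reshape(1,-1),q[:,1].reshape(1,-1),cv2.INTER_LINEAR)[0].astype(int)
        b=v>115; i=np.flatnonzero(b[1:]!=b[:-1]); print(x,z,[("+" if b[k+1] else "-")+f"{ys[k]:.1f}" for k in i])
E
python3 - <<'E'
from h import *
c=cap("wrist")
for z in (.04,.05): edges(c,(-95,-80,-60,-40,-20,0,20,40,60),-40,60,z)
E
```

```text
-95 0.04 ['+-27.2', '--5.2', '+52.4']
-80 0.04 ['+-27.0', '--5.2', '+50.6']
-60 0.04 ['+-27.0', '--5.2', '+53.8']
-40 0.04 ['+-27.4', '--5.2', '+30.6', '-48.2']
-20 0.04 ['+-27.4', '--5.2', '+22.0', '-22.8']
0 0.04 []
20 0.04 ['+29.0']
40 0.04 ['+28.8']
60 0.04 ['+-27.6', '--23.0']
-95 0.05 ['+-23.2', '--2.6', '+53.0']
-80 0.05 ['+-23.2', '--2.6', '+51.2']
-60 0.05 ['+-23.6', '--2.6']
-40 0.05 ['+-23.6', '--2.6']
-20 0.05 ['+-12.4', '--7.2', '+37.4', '-42.0']
0 0.05 ['+32.6', '-55.8']
20 0.05 ['+29.6']
40 0.05 ['+-21.0', '--17.4']
60 0.05 []
```

```bash
python3 -m creep '0.02 0 0 0 1;0.03 0 0 0 1;0.03 0 0 0 1'
python3 -m creep '0 0 0 0 0.5;0 0 0 0 0;0 0 0 0 0;0 0 0 0 0;0 0 0 0 0;-1 0 0 0 0;-2 0 0 0 0;-3 0 0 0 0;-3.5 0 0 0 0;-3.5 0 0 0 0;-3.5 0 0 0 0'
python3 - <<'E'
from h import *
rows([.56,.225,.315],None)
c=cap("wrist"); save(c,"pics/w11.png")
for z in (.04,.05): edges(c,(-99,-40,-20,0,20,40,60),-40,60,z)
edges(c,(-90,-80,-70,-60,-50),20,60,.056)
E
```

```text
t: 33.9
ee_pos: [0.4749, -0.064, 0.0808]
eef_rot: [[0.001, -0.054, 0.999], [-0.001, 0.999, 0.054], [-1.0, -0.001, 0.001]]
wrist_force: [-3.9, 0.7, 6.5]
grip_width: 0.0171
t: 35.0
ee_pos: [0.4747, -0.0638, 0.2195]
eef_rot: [[0.0, -0.054, 0.999], [-0.0, 0.999, 0.054], [-1.0, -0.0, 0.0]]
wrist_force: [0.8, 0.2, 0.2]
grip_width: 0.0852
t 35.0 p [474.7 -63.8 219.5] yaw(y axis) 93.12 tilt [-1.e+00 -2.e-04  3.e-04] F [0.8 0.2 0.2] w 85.2
units [-2.389  7.094  2.522] turn 0 q6 [-0.41 -0.27 -0.28  1.56 -0.   -0.46]
-99 0.04 ['+-27.0', '--4.4', '+29.0']
-40 0.04 ['+-27.2', '--4.4', '+31.4']
-20 0.04 ['+-27.4', '--4.4', '+28.8']
0 0.04 ['+-27.2', '--4.4', '+28.8']
20 0.04 ['+-27.4', '--4.2', '+28.8']
40 0.04 ['+-27.4', '--4.6', '+28.6']
60 0.04 ['+-27.6', '--4.6', '+29.0']
-99 0.05 ['+-24.8', '--3.0', '+29.4']
-40 0.05 ['+-25.2', '--3.0', '+29.2', '-30.4', '+31.8']
-20 0.05 ['+-25.0', '--3.0', '+29.2']
0 0.05 ['+-25.2', '--3.0', '+29.2']
20 0.05 ['+-25.4', '--3.0', '+29.0']
40 0.05 ['+-25.2', '--3.0', '+29.0']
60 0.05 ['+-25.4', '--3.2', '+29.2']
-90 0.056 ['+35.8']
-80 0.056 ['+50.8']
-70 0.056 ['+31.6']
-60 0.056 ['+31.8']
-50 0.056 ['+32.0']
```

```bash
python3 -m creep '-2.4 7.1 2.52 -11.4 0;-2.4 7.1 2.52 -11.4 0;-2.4 7.1 2.52 -11.4 0;-2.4 7.1 2.52 -11.4 0;-2.4 7.1 2.52 -11.4 0;-2.4 7.1 2.52 -11.4 0;-2.4 7.1 2.52 -11.4 0;-2.4 7.1 2.52 -11.4 0;-2.4 7.1 2.52 -11.4 0;-2.4 7.1 2.52 -11.4 0;-2.4 7.1 2.52 -11.4 0;-2.4 7.1 2.52 -11.4 0'
python3 -m creep '0 0 0 0 0;0 0 0 0 0'
python3 - <<'E'
from h import *
c=cap("wrist"); fins(c); save(c,"pics/w12.png"); rows([.615,.333,.021],5.6)
E
```

```text
t: 36.25
ee_pos: [0.5594, 0.2253, 0.3139]
eef_rot: [[-0.003, -0.997, -0.077], [-0.001, -0.077, 0.997], [-1.0, 0.003, -0.0]]
wrist_force: [-0.3, -0.2, -0.1]
grip_width: 0.0856
t: 36.45
ee_pos: [0.5597, 0.2252, 0.315]
eef_rot: [[-0.001, -0.997, -0.073], [-0.0, -0.073, 0.997], [-1.0, 0.001, -0.0]]
wrist_force: [-0.3, 0.3, 0.2]
grip_width: 0.0852
fin L145 ctr 615.3 334.2 ang 95.34 iou 0.902
fin L125 ctr 407.5 312.3 ang -82.35 iou 0.876
t 36.55 p [559.7 225.3 315.4] yaw(y axis) -175.77 tilt [-1.e+00  4.e-04 -1.e-04] F [-0.2  1.   0. ] w 85.3
units [ 7.359 -1.579  2.585] turn -0.171 q6 [ 0.17  0.16  0.31  1.72 -0.   -1.48]
```

```bash
python3 -m creep '0 -1.59 2.83 -0.16 0.4;1 -1.59 2.83 -0.16 0.4;2 -1.59 2.83 -0.16 0.4;3 -1.59 2.83 -0.16 0.4;4 -1.59 2.83 -0.16 0.4;5 -1.59 2.83 -0.16 0.4;5.8 -1.59 2.83 -0.16 0.4;5.8 -1.59 2.83 -0.16 0.4;5.8 -1.59 2.83 -0.16 0.4;5.8 -1.59 2.83 -0.16 0.4'
python3 - <<'E'
from h import *
rows([.6145,.3432,.021],5.34)
E
```

```text
t: 37.55
ee_pos: [0.6162, 0.3434, 0.0867]
eef_rot: [[0.004, -0.995, -0.097], [0.001, -0.097, 0.995], [-1.0, -0.004, 0.001]]
wrist_force: [-0.2, -0.8, -0.3]
grip_width: 0.0514
t 37.55 p [616.2 343.4  86.7] yaw(y axis) -174.43 tilt [-1.0e+00 -3.8e-03  7.0e-04] F [-0.2 -0.8 -0.3] w 51.4
units [ 1.643e+00  5.000e-02 -1.000e-03] turn 0.029 q6 [ 0.32  0.44  0.23  1.35 -0.   -1.34]
```

```bash
python3 -m creep '0.6 0.02 0 0.03 0.4;1.1 0.02 0 0.03 0.4;1.45 0.02 0 0.03 0.4;1.6 0.02 0 0.03 0.4;1.6 0.02 0 0.03 0.4' 60
python3 -c "
from h import *
rows([.6145,.3432,.021],5.34)"
python3 -m creep '0 0 0 0 1;0 0 0 0 1;0 0 0 0 1;0 0 0 0 1;0 0 0 0 1' 60
python3 -m creep '-0.5 0 0 0 1;-1.5 0 0 0 1;-2.5 0 0 0 1;-3 0 0 0 1;-3 0 0 0 1;-3 0 0 0 1'
python3 -c "
from h import *
rows([*L(-18,84),.141],93.13)"
```

```text
t: 38.05
ee_pos: [0.6141, 0.3429, 0.0199]
eef_rot: [[0.0, -0.996, -0.093], [-0.0, -0.093, 0.996], [-1.0, -0.0, -0.0]]
wrist_force: [-0.0, 0.8, -0.5]
grip_width: 0.0511
t 38.05 p [614.1 342.9  19.9] yaw(y axis) -174.65 tilt [-1.e+00 -0.e+00 -1.e-04] F [-0.   0.8 -0.5] w 51.1
units [-0.028 -0.012  0.007] turn 0.001 q6 [ 0.32  0.48  0.15  1.24 -0.   -1.34]
t: 38.55
ee_pos: [0.6148, 0.3431, 0.0209]
eef_rot: [[0.002, -0.996, -0.093], [0.001, -0.093, 0.996], [-1.0, -0.002, 0.0]]
wrist_force: [-0.4, 0.4, 5.1]
grip_width: 0.0104
t: 39.15
ee_pos: [0.6138, 0.3428, 0.139]
eef_rot: [[-0.0, -0.996, -0.093], [-0.0, -0.093, 0.996], [-1.0, 0.0, -0.0]]
wrist_force: [-0.2, -0.2, -0.5]
grip_width: 0.0104
t 39.15 p [613.8 342.8 139. ] yaw(y axis) -174.65 tilt [-1.e+00  3.e-04 -2.e-04] F [-0.2 -0.2 -0.5] w 10.4
units [-0.048  3.084 -8.766] turn -10.972 q6 [ 0.32  0.43  0.3   1.45 -0.   -1.34]
```

```bash
python3 -m creep '0 0.3 -1 1 1;0 0.6 -1.9 2 1;0 0.9 -2.8 3 1;0 1.2 -3.7 4 1;0 1.5 -4.6 5 1;0 1.8 -5.5 6 1;0 2.1 -6.4 7 1;0 2.5 -7.2 8 1;0 2.8 -8 9 1;0 3.08 -8.77 10 1;0 3.08 -8.77 11 1;0 3.08 -8.77 11.53 1'
python3 -m creep '0 0 0 0 1;0 0 0 0 1;0 0 0 0 1'
python3 - <<'E'
from h import *
rows([*L(-18,76),.062],93.13); c=cap('wrist'); save(c,'pics/w13.png')
s=observe();zb=s["ee_pos"][2]-.018
print("tcp",(1e3*(RL.T@(s["ee_pos"][:2]-T0))).round(1))
im=c["image"]
for col in (290,322,335,350): print(col,[(r,tuple(int(v) for v in im[r,col])) for r in range(60,200,5)])
E
```

```text
t: 40.35
ee_pos: [0.5226, -0.0186, 0.1373]
eef_rot: [[-0.003, -0.047, 0.999], [0.001, 0.999, 0.047], [-1.0, 0.001, -0.003]]
wrist_force: [-0.5, 0.4, -0.7]
grip_width: 0.0105
t: 40.65
ee_pos: [0.5236, -0.0176, 0.1388]
eef_rot: [[-0.001, -0.057, 0.998], [0.0, 0.998, 0.057], [-1.0, 0.0, -0.001]]
wrist_force: [1.5, -0.5, -0.5]
grip_width: 0.0102
t 40.65 p [523.6 -17.6 138.8] yaw(y axis) 93.24 tilt [-1.0e+00  3.0e-04 -1.2e-03] F [ 1.5 -0.5 -0.5] w 10.2
units [ 1.921 -0.207  0.006] turn 0.014 q6 [-0.28 -0.12 -0.3   1.4  -0.   -0.34]
tcp [-18.   84.2]
290 [(60, (190, 125, 82)), (65, (188, 123, 81)), (70, (182, 121, 80)), (75, (178, 118, 78)), (80, (180, 119, 81)), (85, (180, 121, 83)), (90, (151, 142, 138)), (95, (114, 105, 103)), (100, (113, 106, 104)), (105, (113, 106, 106)), (110, (89, 68, 56)), (115, (88, 67, 55)), (120, (85, 65, 54)), (125, (83, 64, 52)), (130, (81, 63, 51)), (135, (80, 61, 50)), (140, (77, 58, 47)), (145, (76, 57, 46)), (150, (74, 55, 44)), (155, (71, 53, 41)), (160, (70, 52, 40)), (165, (70, 50, 39)), (170, (68, 49, 37)), (175, (67, 47, 35)), (180, (67, 46, 34)), (18
[... 1240 characters left out ...]
, 69)), (185, (115, 85, 68)), (190, (116, 85, 68)), (195, (115, 85, 68))]
350 [(60, (179, 114, 70)), (65, (192, 122, 76)), (70, (189, 123, 77)), (75, (184, 118, 74)), (80, (176, 113, 71)), (85, (185, 120, 76)), (90, (225, 224, 224)), (95, (100, 98, 100)), (100, (102, 100, 103)), (105, (105, 103, 105)), (110, (100, 71, 55)), (115, (109, 79, 62)), (120, (111, 81, 65)), (125, (112, 84, 68)), (130, (114, 86, 72)), (135, (116, 89, 76)), (140, (117, 91, 78)), (145, (118, 93, 80)), (150, (120, 96, 82)), (155, (121, 96, 83)), (160, (121, 96, 83)), (165, (121, 97, 84)), (170, (123, 98, 86)), (175, (122, 98, 85)), (180, (123, 98, 85)), (185, (125, 100, 87)), (190, (124, 99, 87)), (195, (124, 99, 87))]
```

```bash
python3 - <<'E'
from h import *
c=cap("wrist"); s=observe(); zb=s["ee_pos"][2]-.018
for r in (106,109): print((1e3*(RL.T@(w(c,[(322,r)],zb+.035)[0][:2]-T0))).round(1))
E
python3 -m creep '0.5 -0.1 0.06 0 1;1 -0.2 0.06 0 1;1.4 -0.2 0.06 0 1;1.7 -0.2 0.06 0 1;1.9 -0.2 0.06 0 1;1.9 -0.2 0.06 0 1'
python3 - <<'E'
from h import *
rows([*L(-21,69),.058],93.13); c=cap("wrist"); save(c,"pics/w14.png")
edges(c,(-90,-80,-65,-50),20,100,.04);edges(c,(-90,-80,-65,-50),20,100,.05);edges(c,(-90,-80,-65,-50),20,100,.056)
E
```

```text
[-103.3   85.2]
[-102.4   85.2]
t: 41.35
ee_pos: [0.5262, -0.0254, 0.0627]
eef_rot: [[-0.001, -0.055, 0.999], [0.0, 0.999, 0.055], [-1.0, 0.0, -0.001]]
wrist_force: [-0.3, -0.2, -0.7]
grip_width: 0.0103
t 41.35 p [526.2 -25.4  62.7] yaw(y axis) 93.13 tilt [-1.0e+00  5.0e-04 -1.5e-03] F [-0.3 -0.2 -0.7] w 10.3
units [ 0.117 -0.182 -0.126] turn 0.0 q6 [-0.3  -0.08 -0.39  1.26 -0.   -0.35]
-90 0.04 ['+31.4', '-50.0', '+52.6', '-59.6', '+94.4']
-80 0.04 ['-28.8', '+46.4', '-50.2', '+53.2', '-59.6', '+94.2']
-65 0.04 ['-30.4', '+47.2', '-50.0', '+54.0', '-59.6', '+94.4']
-50 0.04 ['-31.4', '+48.0', '-51.4', '+54.8', '-59.6', '+94.2']
-90 0.05 ['+34.2', '-51.6', '+54.0', '-60.6', '+93.4']
-80 0.05 ['-32.4', '+48.2', '-51.8', '+54.6', '-60.6', '+93.4']
-65 0.05 ['-33.4', '+49.2', '-51.6', '+55.4', '-60.6', '+93.2']
-50 0.05 ['-34.2', '+50.0', '-53.2', '+56.4', '-60.6', '+93.4']
-90 0.056 ['+36.0', '-52.6', '+55.0', '-61.2', '+92.8']
-80 0.056 ['-34.2', '+49.4', '-52.8', '+55.6', '-61.2', '+92.6']
-65 0.056 ['-35.2', '+50.2', '-54.0', '+56.4', '-61.2', '+92.8']
-50 0.056 ['-36.0', '+51.0', '-54.2', '+57.2', '-61.2', '+92.8']
```

```bash
python3 -m creep '0.04 -0.08 0 0 1;0.08 -0.13 0 0 1;0.09 -0.13 -0.02 0 1;0.09 -0.13 -0.04 0 1;0.09 -0.13 -0.06 0 1;0.09 -0.13 -0.08 0 1;0.09 -0.13 -0.08 0 1'
python3 -c "
from h import *
rows([*L(-21,69),.058],93.13)"
```

```text
t: 42.1
ee_pos: [0.5247, -0.0312, 0.0606]
eef_rot: [[0.002, -0.054, 0.999], [-0.0, 0.999, 0.054], [-1.0, -0.0, 0.002]]
wrist_force: [4.9, 0.2, -0.8]
grip_width: 0.0105
t 42.1 p [524.7 -31.2  60.6] yaw(y axis) 93.11 tilt [-1.e+00 -4.e-04  2.e-03] F [ 4.9  0.2 -0.8] w 10.5
units [ 0.065 -0.039 -0.081] turn -0.002 q6 [-0.31 -0.08 -0.4   1.25  0.   -0.36]
```

```bash
python3 -m creep '0.03 0 0 0 1;0.05 -0.02 0 0 1;0.05 -0.03 0 0 1;0.05 -0.04 0 0 1;0.05 -0.04 0 0 1'
python3 - <<'E'
from h import *
rows([*L(-21,69),.058],93.13)
c=cap("wrist"); save(c,"pics/w15.png")
edges(c,(-96,-60,-40,-30),-40,100,.04);edges(c,(-96,-40,-30),-40,100,.05);edges(c,(-90,-80,-65,-50),20,100,.056)
E
```

```text
t: 42.6
ee_pos: [0.5248, -0.0322, 0.0585]
eef_rot: [[0.002, -0.055, 0.999], [0.001, 0.999, 0.055], [-1.0, 0.001, 0.002]]
wrist_force: [5.8, 3.6, 1.4]
grip_width: 0.0106
t 42.6 p [524.8 -32.2  58.5] yaw(y axis) 93.13 tilt [-1.0e+00  9.0e-04  1.9e-03] F [5.8 3.6 1.4] w 10.6
units [ 0.012 -0.013 -0.082] turn -0.0 q6 [-0.31 -0.08 -0.41  1.25  0.   -0.37]
-96 0.04 ['+-27.4', '--17.4', '+23.6', '-43.4', '+52.0', '-53.6', '+87.8']
-60 0.04 ['+-27.2', '--13.0', '+4.0', '-34.6', '+87.4']
-40 0.04 ['+-27.4', '--10.6', '+4.8', '-35.2', '+46.8', '-49.4', '+87.4']
-30 0.04 ['+-27.4', '--9.2', '+5.2', '-35.8', '+43.0', '-53.4', '+87.4']
-96 0.05 ['+-21.4', '--12.0', '+26.4', '-35.2', '+53.6', '-54.6', '+86.6']
-40 0.05 ['+-21.2', '--5.0', '+9.0', '-37.6', '+47.0', '-50.2', '+51.4', '-52.8', '+53.0', '-54.6', '+86.4']
-30 0.05 ['+-21.2', '--3.8', '+9.2', '-38.2', '+43.2', '-54.4', '+86.4']
-90 0.056 ['+35.0', '-51.4', '+54.4', '-55.4', '+85.8']
-80 0.056 ['-37.0', '+49.6', '-51.0', '+54.8', '-55.4', '+85.8']
-65 0.056 ['-38.2', '+85.6']
-50 0.056 ['-38.8', '+85.8']
```

```bash
python3 -c "
import cv2
im=cv2.imread('pics/w15.png'); cv2.imwrite('pics/w15c.png',cv2.resize(im[60:380,60:440],None,fx=1.85,fy=1.85,interpolation=cv2.INTER_CUBIC))"
```

```text
(no output)
```

View pics/w15c.png

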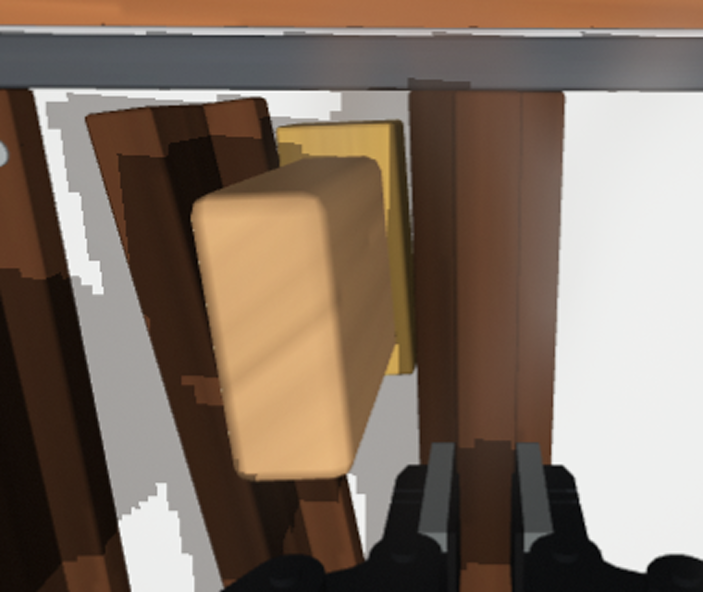

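The picture shows fin1 knocked out of place: its sill end has swung off the rail by about 7°, between fin0 and the spacer. To mend it, I'll park fin3 further along the panel and then reset fin1 with the spacer.

```bash
python3 -m creep '0 0.1 0.05 0 1;-0.3 0.4 0.1 0 1;-0.3 1 0.1 0 1;-0.3 1.5 0.1 0 1;-0.3 1.75 0.1 0 1;-0.3 1.75 0.1 0 1;-0.1 1.75 0.1 0 1;0 1.75 0.1 0 1;0.02 1.75 0.1 0 1;0.02 1.75 0.1 0 1'
python3 -m creep '0 0 0 0 0.6;0 0 0 0 0.6;0 0 0 0 0.6;-1 0 0 0 0.6;-2 0 0 0 0.6;-3 0 0 0 0.6;-4 -1.2 0 0 0;-4 -1.2 0 0 0;-4 -1.2 0 0 0;-4 -1.2 0 0 0'
python3 - <<'E'
from h import *
st();c=cap("wrist"); save(c,"pics/w16.png")
edges(c,(-98,-90,-40,-20,0,20,40,60,75),-40,160,.04);edges(c,(-98,-90,-40,-20,0,20,40),-40,100,.05);edges(c,(-95,-90,-80,-70,-60,-50),20,100,.056)
r=nets.cut_out("wrist","spacer")
for q in r[:3]: print(round(q["conf"],2),np.round(q["bbox"]))
fins(c,zb=.04)
E
```

```text
t: 43.65
ee_pos: [0.5241, 0.0368, 0.0579]
eef_rot: [[-0.0, -0.053, 0.999], [0.0, 0.999, 0.053], [-1.0, 0.0, -0.0]]
wrist_force: [-5.4, 0.7, 10.1]
grip_width: 0.0104
t: 44.65
ee_pos: [0.5263, -0.0102, 0.2157]
eef_rot: [[-0.002, -0.054, 0.999], [0.001, 0.999, 0.054], [-1.0, 0.001, -0.002]]
wrist_force: [0.4, -0.2, -0.1]
grip_width: 0.0852
t 44.65 p [526.3 -10.2 215.7] yaw(y axis) 93.07 tilt [-1.0e+00  9.0e-04 -1.8e-03] F [ 0.4 -0.2 -0.1] w 85.2
-98 0.04 ['+-27.4', '--9.2', '+23.0', '-123.4', '+156.6']
-90 0.04 ['+-39.2', '--32.8', '+-27.4', '--11.0', '+24.2', '-51.0', '+52.0', '-123.4', '+156.8']
-40 0.04 ['+-27.2', '--4.6', '+17.2', '-40.0', '+42.2', '-123.6', '+157.0']
-20 0.04 ['+-27.2', '--2.2', '+32.6', '-124.0', '+156.8']
0 0.04 ['+-27.6', '-0.4', '+35.0', '-124.0', '+156.8']
20 0.04 ['+-27.8', '-2.8', '+37.6', '-123.6', '+156.6']
40 0.04 ['+-27.8', '-5.2', '+40.0', '-123.6', '+156.8']
60 0.04 ['+-27.8', '-7.8', '+42.6', '-138.0', '+151.4']
75 0.04 ['+-28.0', '-9.6', '+44.4']
-98 0.05 ['+-23.6', '--6.0', '+25.2']
-90 0.05 ['+-35.2', '--28.8', '+-23.6', '--7.8', '+26.4', '-52.2', '+53.2']
-40 0.05 ['+-23.2', '--1.4', '+19.6']
-20 0.05 ['+-23.6', '-1.0', '+34.6']
0 0.05 ['+-24.0', '-3.6', '+37.2']
20 0.05 ['+-24.0', '-6.0', '+39.8']
40 0.05 ['+-24.0', '-8.6', '+42.4']
-95 0.056 ['+27.2', '-53.0', '+53.6']
-90 0.056 ['+27.6', '-53.0', '+54.0']
-80 0.056 ['-41.4', '+49.0', '-53.6', '+54.2']
-70 0.056 ['+20.0', '-41.4', '+49.4', '-54.0', '+54.6']
-60 0.056 ['+20.2', '-42.0', '+49.8', '-54.4', '+55.0']
-50 0.056 ['+20.6', '-42.4', '+50.0', '-54.8', '+55.4']
0.78 [227. 114. 271. 194.]
fin L185 ctr 339.8 246.5 ang -5.23 iou 0.797
fin L185 ctr 539.2 -143.7 ang 3.01 iou 0.934
fin L145 ctr 512.1 36.7 ang -176.99 iou 0.933
fin L185 ctr 538.1 -82.9 ang 10.03 iou 0.840
```

```bash
python3 - <<'E'
from h import *
print((1e3*(RL.T@(np.array([.5381,-.0829])-T0))).round(1))
rows([*L(-70,42),.0805],95.4)
E
```

```text
[-7.2 18.2]
t 44.8 p [526.   -9.6 215.6] yaw(y axis) 93.16 tilt [-1.0e+00  9.0e-04 -2.5e-03] F [-0.6  0.1 -0.4] w 85.4
units [ 3.379 -1.255 -1.36 ] turn -0.28 q6 [-0.27 -0.12 -0.16  1.54  0.   -0.32]
```

```bash
python3 -m creep '0 -1.25 -1.36 -0.28 0;1 -1.25 -1.36 -0.28 0;2 -1.25 -1.36 -0.28 0;2.8 -1.25 -1.36 -0.28 0;3.2 -1.25 -1.36 -0.28 0;3.34 -1.25 -1.36 -0.28 0;3.34 -1.25 -1.36 -0.28 0;3.34 -1.25 -1.36 -0.28 0.5;3.34 -1.25 -1.36 -0.28 1;3.34 -1.25 -1.36 -0.28 1;3.34 -1.25 -1.36 -0.28 1;3.34 -1.25 -1.36 -0.28 1' 40
python3 -m creep '0 0 0 0 1;-0.5 0 0 0 1;-1 0 0 0 1;-1.5 0 0 0 1;-1.5 0.6 0 0.28 1;-1.5 1.2 0 0.28 1;-1.5 1.3 0 0.28 1;-1.5 1.3 0 0.28 1'
python3 - <<'E'
from h import *
rows([*L(-70,94),.0805],93.13)
E
```

```text
t: 46.0
ee_pos: [0.4755, -0.0636, 0.0842]
eef_rot: [[0.001, -0.093, 0.996], [-0.001, 0.996, 0.093], [-1.0, -0.001, 0.001]]
wrist_force: [-0.4, -0.5, -0.3]
grip_width: 0.0175
t: 46.8
ee_pos: [0.4701, -0.0111, 0.1433]
eef_rot: [[-0.001, -0.056, 0.998], [0.0, 0.998, 0.056], [-1.0, 0.0, -0.001]]
wrist_force: [-0.0, -0.0, -2.6]
grip_width: 0.0175
t 46.8 p [470.1 -11.1 143.3] yaw(y axis) 93.2 tilt [-1.e+00  1.e-04 -6.e-04] F [-0.  -0.  -2.6] w 17.5
units [1.57  0.009 0.032] turn 0.009 q6 [-0.3  -0.3  -0.44  1.43 -0.   -0.36]
```

```bash
python3 -m creep '0.5 0 0.03 0 1;1 0 0.03 0 1;1.3 0 0.03 0 1;1.42 0 0.03 0 1;1.48 0 0.03 0 1;1.48 0 0.03 0 1;1.48 0 0.03 0 0.5;1.48 0 0.03 0 0;1.48 0 0.03 0 0;1.48 0 0.03 0 0;1 0 0.03 0 0;0 0 0.03 0 0'
python3 -m creep '-0.5 0 0 0 0.4;-1 0 0 0 0.4;-1 0 0 0 0.4;-1 0 0 0 0.4'
python3 - <<'E'
from h import *
c=cap("wrist"); save(c,"pics/w17.png")
edges(c,(-98,-40,-20,0,20,40),-40,60,.05)
edges(c,(-90,-70,-50),70,130,.056)
rows([*L(-7,18.3),.062],100.2)
E
```

```text
t: 48.0
ee_pos: [0.4696, -0.011, 0.1416]
eef_rot: [[-0.005, -0.054, 0.999], [0.002, 0.999, 0.054], [-1.0, 0.002, -0.005]]
wrist_force: [0.7, -1.0, -0.4]
grip_width: 0.0853
t: 48.4
ee_pos: [0.4717, -0.0116, 0.1835]
eef_rot: [[0.001, -0.054, 0.999], [-0.0, 0.999, 0.054], [-1.0, -0.0, 0.001]]
wrist_force: [0.2, 0.7, -0.6]
grip_width: 0.0515
-98 0.05 ['+-22.6', '--6.4', '+25.4']
-40 0.05 ['+-23.4', '--1.4', '+32.6']
-20 0.05 ['+-23.6', '-1.2', '+35.2']
0 0.05 ['+-23.6', '-3.8', '+42.6']
20 0.05 ['+-23.6', '-5.2', '+42.6']
40 0.05 ['+-23.6', '--4.8', '+42.6']
-90 0.056 ['-82.2', '+91.8', '-121.8']
-70 0.056 ['-81.8', '+82.8', '-121.8']
-50 0.056 ['-82.4', '+83.0', '-122.0']
t 48.45 p [471.3 -11.5 182.8] yaw(y axis) 93.12 tilt [-1.e+00  2.e-04 -8.e-04] F [ 0.9 -0.1 -0.2] w 51.3
units [ 3.018 -1.872  1.579] turn -0.886 q6 [-0.3  -0.3  -0.37  1.5  -0.   -0.36]
```

```bash
python3 -m creep '0 -1.87 1.58 -0.89 0.4;0 -1.87 1.58 -0.89 0.4;0 -1.87 1.58 -0.89 0.4;1 -1.87 1.58 -0.89 0.4;2 -1.87 1.58 -0.89 0.4;2.6 -1.87 1.58 -0.89 0.4;3 -1.87 1.58 -0.89 0.4;3.07 -1.87 1.58 -0.89 0.4;3.07 -1.87 1.58 -0.89 0.4' 60
python3 -m creep '0 0 0 0 0.8;0 0 0 0 1;0 0 0 0 1;0 0 0 0 1;0 0 0 0 1'
python3 - <<'E'
from h import *
rows([*L(-4,24),.064],93.13)
E
```

```text
t: 49.35
ee_pos: [0.5386, -0.0827, 0.0611]
eef_rot: [[-0.0, -0.178, 0.984], [-0.0, 0.984, 0.178], [-1.0, 0.0, -0.0]]
wrist_force: [0.2, 0.5, 1.0]
grip_width: 0.0515
t: 49.85
ee_pos: [0.5396, -0.0832, 0.0623]
eef_rot: [[0.002, -0.178, 0.984], [-0.001, 0.984, 0.178], [-1.0, -0.001, 0.002]]
wrist_force: [-0.8, 0.8, 5.0]
grip_width: 0.0103
t 49.85 p [539.6 -83.2  62.3] yaw(y axis) 100.23 tilt [-1.     -0.0012  0.0018] F [-0.8  0.8  5. ] w 10.3
units [-0.043  0.146  0.063] turn 0.888 q6 [-0.39 -0.02 -0.34  1.25 -0.   -0.57]
```

```bash
python3 -m creep '-0.15 0.05 0.05 0 1;-0.3 0.14 0.13 0.4 1;-0.3 0.14 0.13 0.89 1;-0.3 0.14 0.13 0.89 1;-0.1 0.14 0.13 0.89 1;0.01 0.14 0.13 0.89 1;0.01 0.14 0.13 0.89 1;0.01 0.14 0.13 0.89 0.7;0.01 0.14 0.13 0.89 0.7;0.01 0.14 0.13 0.89 0.7;-1 0.14 0.13 0.89 0.7;-2.5 0.14 0.13 0.89 0'
python3 -m creep '0 1.5 0 0 0;0 1.5 0 0 0;0 1.5 0 0 0'
python3 - <<'E'
from h import *
c=cap("wrist"); save(c,"pics/w18.png")
edges(c,(-90,-60,-40,-20,0,20,40),-40,110,.04)
edges(c,(-90,-40,-20,0,20,40),-40,60,.05)
edges(c,(-90,-70,-50),70,130,.056)
rows([*L(-70,94.3),.084],93.13)
E
```

```text
t: 51.05
ee_pos: [0.5408, -0.0757, 0.149]
eef_rot: [[-0.005, -0.055, 0.998], [0.002, 0.999, 0.055], [-1.0, 0.002, -0.005]]
wrist_force: [1.4, -0.5, 1.3]
grip_width: 0.0388
t: 51.35
ee_pos: [0.5392, -0.015, 0.1504]
eef_rot: [[-0.001, -0.057, 0.998], [0.0, 0.998, 0.057], [-1.0, 0.0, -0.001]]
wrist_force: [-0.7, -0.4, 0.5]
grip_width: 0.0815
-90 0.04 ['--33.8', '+-27.4', '-6.0', '+40.8']
-60 0.04 ['+-27.6', '-6.0', '+40.8', '-83.8', '+84.4']
-40 0.04 ['+-27.6', '-6.0', '+40.8']
-20 0.04 ['+-27.2', '-6.2', '+40.6']
0 0.04 ['+-27.4', '-6.2', '+40.8']
20 0.04 ['+-27.8', '-6.2', '+40.8']
40 0.04 ['+-27.8', '-6.2', '+40.8']
-90 0.05 ['+-35.2', '--29.0', '+-23.0', '-9.0', '+42.6']
-40 0.05 ['+-23.0', '-9.4', '+42.4']
-20 0.05 ['+-22.8', '-9.4', '+42.4']
0 0.05 ['+-22.8', '-9.4', '+42.4']
20 0.05 ['+-23.4', '-9.4', '+42.6']
40 0.05 ['+-23.2', '-9.4', '+42.6']
-90 0.056 ['-121.2']
-70 0.056 ['-84.0', '+84.4', '-121.4']
-50 0.056 ['-121.4']
t 51.4 p [539.2 -16.  150. ] yaw(y axis) 93.22 tilt [-1.     -0.     -0.0011] F [ 0.1 -0.1 -0.1] w 85.3
units [ 1.653  0.237 -1.686] turn 0.011 q6 [-0.27 -0.08 -0.24  1.42 -0.   -0.33]
```

```bash
python3 -m creep '0 0.22 -1.67 0 0;0 0.22 -1.67 0 0;0.6 0.22 -1.67 0 0;1.2 0.22 -1.67 0 0;1.55 0.22 -1.67 0 0;1.64 0.22 -1.67 0 0;1.64 0.22 -1.67 0 0;1.64 0.22 -1.67 0 0.5;1.64 0.22 -1.67 0 1;1.64 0.22 -1.67 0 1;1.64 0.22 -1.67 0 1;1.64 0.22 -1.67 0 1' 40
python3 -m creep '0 0 0 0 1;-0.5 0 0 0 1;-1 0 0 0 1;-1.5 0 0 0 1;-1.5 -0.8 0 0 1;-1.5 -1.6 0 0 1;-1.5 -2.4 0 0 1;-1.5 -2.6 0 0 1;-1.5 -2.6 0 0 1;-1.5 -2.6 0 0 1'
python3 - <<'E'
from h import *
rows([*L(-70,-12),.084],93.13)
E
```

```text
t: 52.6
ee_pos: [0.4726, -0.0115, 0.0857]
eef_rot: [[0.001, -0.054, 0.999], [-0.001, 0.999, 0.054], [-1.0, -0.001, 0.001]]
wrist_force: [-0.0, 0.5, 0.3]
grip_width: 0.0173
t: 53.6
ee_pos: [0.4777, -0.1143, 0.1449]
eef_rot: [[-0.001, -0.054, 0.999], [0.001, 0.999, 0.054], [-1.0, 0.001, -0.001]]
wrist_force: [0.5, 0.1, -2.2]
grip_width: 0.0176
t 53.6 p [ 477.7 -114.3  144.9] yaw(y axis) 93.12 tilt [-1.e+00  8.e-04 -7.e-04] F [ 0.5  0.1 -2.2] w 17.6
units [ 1.523 -0.054 -0.018] turn -0.002 q6 [-0.5  -0.23 -0.38  1.42  0.   -0.56]
```

```bash
python3 -m creep '0.5 -0.05 0 0 1;1 -0.05 0 0 1;1.3 -0.05 0 0 1;1.42 -0.05 0 0 1;1.42 -0.1 0 0 1;1.42 -0.13 0 0 1;1.42 -0.14 0 0 1;1.46 -0.14 0 0 1;1.5 -0.14 0 0 1;1.51 -0.14 0 0 1;1.51 -0.14 0 0 1'
python3 -c "
from h import *
rows([*L(-70,-15.2),.0857],93.13)"
```

```text
t: 54.7
ee_pos: [0.4787, -0.1197, 0.0858]
eef_rot: [[0.001, -0.055, 0.998], [0.002, 0.998, 0.055], [-1.0, 0.002, 0.001]]
wrist_force: [-0.8, 7.0, 0.1]
grip_width: 0.0173
t 54.7 p [ 478.7 -119.7   85.8] yaw(y axis) 93.14 tilt [-1.      0.0021  0.0012] F [-0.8  7.   0.1] w 17.3
units [ 0.001  0.003 -0.037] turn 0.002 q6 [-0.51 -0.2  -0.46  1.31  0.   -0.57]
```

```bash
python3 -m creep '0.03 0.03 0 0 1;0.04 0.05 0 0 1;0.04 0.05 0 0 0.5;0.04 0.05 0 0 0;0.04 0.05 0 0 0;0.04 0.05 0 0 0;-0.5 0.05 0 0 0;-1.5 0.05 0 0 0.4;-1.5 0.4 0.8 0 0.4;-1.5 0.9 1.6 0 0.4;-1.5 0.9 1.6 0 0.4;-1.5 0.9 1.6 0 0.4'
python3 - <<'E'
from h import *
c=cap("wrist"); save(c,"pics/w19.png")
edges(c,(-97,-30,-20,0,20),-40,60,.04)
edges(c,(-97,-30,-20,0,20),-40,60,.05)
edges(c,(-90,-80,-70,-60,-50),-30,20,.056)
rows([*L(-5,25),.061],93.13)
E
```

```text
t: 55.9
ee_pos: [0.5402, -0.0809, 0.1444]
eef_rot: [[-0.001, -0.056, 0.998], [0.0, 0.998, 0.056], [-1.0, 0.0, -0.001]]
wrist_force: [0.6, 1.0, 0.1]
grip_width: 0.051
-97 0.04 ['+-27.0']
-30 0.04 ['+-27.2', '-8.8', '+39.0', '-39.4', '+40.0', '-40.8', '+41.0']
-20 0.04 ['+-27.2', '-9.0', '+40.6', '-41.0', '+41.4']
0 0.04 ['+-27.2', '-9.0', '+41.2']
20 0.04 ['+-27.4', '-8.8', '+41.8']
-97 0.05 ['+-25.0']
-30 0.05 ['+-25.2', '-9.4', '+40.4']
-20 0.05 ['+-25.4', '-9.4', '+39.6']
0 0.05 ['+-25.4', '-9.4', '+40.6']
20 0.05 ['+-25.4', '-9.6', '+41.0']
-90 0.056 ['--16.4', '+-8.6', '--2.2', '+-1.2', '-9.6']
-80 0.056 ['--13.4', '+-6.2', '--2.0', '+-1.2', '-9.6']
-70 0.056 ['--13.4', '+-6.0', '--2.2', '+-1.2', '-9.6']
-60 0.056 ['--13.4', '+-6.4', '--2.2', '+-1.0', '-9.6']
-50 0.056 ['--13.2', '+-6.4', '--2.2', '+-1.2', '-9.6']
t 55.95 p [539.8 -81.3 144.5] yaw(y axis) 93.14 tilt [-1.e+00  1.e-04 -1.e-03] F [-0.2 -0.5  0. ] w 51.2
units [2.089 0.132 0.012] turn 0.001 q6 [-0.39 -0.06 -0.22  1.41 -0.   -0.44]
```

```bash
python3 -m creep '0.7 0.13 0 0 0.4;1.4 0.13 0 0 0.4;1.9 0.13 0 0 0.4;2.06 0.13 0 0 0.4;2.06 0.13 0 0 0.4;2.06 0.13 0 0 0.8;2.06 0.13 0 0 1;2.06 0.13 0 0 1;2.06 0.13 0 0 1;2.06 0.13 0 0 1' 60
python3 -m creep '-0.03 -0.05 0 0 1;-0.03 -0.15 -0.03 0 1;-0.03 -0.22 -0.05 0 1;-0.03 -0.22 -0.08 0 1;-0.03 -0.22 -0.11 0 1;-0.03 -0.22 -0.13 0 1;-0.03 -0.22 -0.13 0 1'
python3 -c "
from h import *
rows([*L(-7.3,13),.060],93.13)"
```

```text
t: 56.95
ee_pos: [0.5409, -0.0766, 0.064]
eef_rot: [[0.002, -0.054, 0.999], [-0.001, 0.999, 0.054], [-1.0, -0.001, 0.002]]
wrist_force: [-1.2, 0.2, 6.5]
grip_width: 0.0105
t: 57.65
ee_pos: [0.5355, -0.0854, 0.064]
eef_rot: [[0.001, -0.054, 0.999], [-0.001, 0.999, 0.054], [-1.0, -0.001, 0.001]]
wrist_force: [2.0, -1.0, 3.7]
grip_width: 0.0097
t 57.65 p [535.5 -85.4  64. ] yaw(y axis) 93.11 tilt [-1.e+00 -6.e-04  5.e-04] F [ 2.  -1.   3.7] w 9.7
units [ 0.1   -0.071  0.067] turn -0.003 q6 [-0.4  -0.03 -0.35  1.26 -0.   -0.45]
```

```bash
python3 -m creep '-0.02 -0.03 -0.02 0 1;-0.02 -0.06 -0.04 0 1;-0.02 -0.08 -0.05 0 1;-0.02 -0.09 -0.05 0 1;-0.02 -0.09 -0.05 0 1'
python3 - <<'E'
from h import *
rows([*L(-7.3,13),.060],93.13)
c=cap("wrist"); save(c,"pics/w20.png")
edges(c,(-97,-40,-30),-40,60,.04)
edges(c,(-97,-40,-30),-40,60,.05)
im=c["image"]; P=[[*L(x,13),.075] for x in np.arange(-112,-90,1)]
q=proj(c,P).round().astype(int); print([(round(x),tuple(int(v) for v in im[b,a])) for x,(a,b) in zip(np.arange(-112,-90,1),q)])
E
```

```text
t: 58.15
ee_pos: [0.5346, -0.0882, 0.0647]
eef_rot: [[0.003, -0.055, 0.999], [0.002, 0.999, 0.055], [-1.0, 0.002, 0.003]]
wrist_force: [7.9, 4.7, -0.1]
grip_width: 0.0102
t 58.15 p [534.6 -88.2  64.7] yaw(y axis) 93.13 tilt [-1.      0.0016  0.0027] F [ 7.9  4.7 -0.1] w 10.2
units [ 0.117 -0.002  0.093] turn 0.0 q6 [-0.41 -0.04 -0.35  1.26  0.   -0.46]
-97 0.04 ['+-26.8', '--1.8', '+32.0']
-40 0.04 ['--19.4', '+-10.4', '--7.6', '+-3.2', '--2.6', '+31.4']
-30 0.04 ['--19.4', '+-14.6', '--2.6', '+31.4']
-97 0.05 ['+-24.4', '--1.0', '+31.0']
-40 0.05 ['--17.4', '+-10.2', '--1.6', '+30.2']
-30 0.05 ['--17.4', '+-14.6', '--1.6', '+30.2']
[(-112, (168, 107, 69)), (-111, (163, 109, 75)), (-110, (117, 109, 106)), (-109, (100, 91, 90)), (-108, (99, 92, 92)), (-107, (103, 95, 95)), (-106, (102, 94, 94)), (-105, (100, 93, 92)), (-104, (99, 92, 91)), (-103, (99, 93, 93)), (-102, (102, 69, 50)), (-101, (103, 70, 51)), (-100, (104, 70, 52)), (-99, (102, 70, 51)), (-98, (102, 69, 51)), (-97, (102, 70, 52)), (-96, (102, 70, 52)), (-95, (102, 69, 51)), (-94, (101, 69, 51)), (-93, (101, 68, 50)), (-92, (101, 68, 50)), (-91, (101, 68, 51))]
```

```bash
python3 -m creep '0.03 -0.02 0 0 1;0.03 -0.02 0 0 1;0.03 -0.02 0 0 0.75;0.03 -0.02 0 0 0.7;0.03 -0.02 0 0 0.7;-0.3 -0.02 0 0 0.7;-1 -0.02 0 0 0.7;-2 -0.02 0 0 0.7;-2 -0.02 0 0 0.7;-2 -0.02 0 0 0.7'
python3 - <<'E'
from h import *
rows([*L(-68.5,-15),.085],93.13)
c=cap("wrist"); save(c,"pics/w21.png")
for z in (.04,.05): edges(c,(-97,-40,-30,0,20,40),-40,60,z)
edges(c,(-90,-80,-70,-60,-50),-30,20,.056)
E
```

```text
t: 59.2
ee_pos: [0.5343, -0.0902, 0.1464]
eef_rot: [[0.002, -0.054, 0.999], [-0.001, 0.999, 0.054], [-1.0, -0.001, 0.002]]
wrist_force: [0.0, 0.6, -0.0]
grip_width: 0.0258
t 59.2 p [534.3 -90.2 146.4] yaw(y axis) 93.11 tilt [-1.     -0.0014  0.0024] F [ 0.   0.6 -0. ] w 25.8
units [ 1.531 -0.652 -1.432] turn -0.003 q6 [-0.41 -0.08 -0.24  1.41 -0.   -0.46]
-97 0.04 ['+-26.8', '--2.6', '+30.2']
-40 0.04 ['+-36.2', '--12.0', '+-10.4', '--6.2', '+25.8']
-30 0.04 ['+-27.0', '--2.8', '+26.6']
0 0.04 ['+-27.2', '--3.2', '+29.6']
20 0.04 ['+-27.2', '--3.4', '+29.4']
40 0.04 ['+-27.4', '--23.6', '+-10.4', '--3.4', '+29.4', '-34.6', '+47.6']
-97 0.05 ['+-25.2', '--2.0', '+29.4']
-40 0.05 ['+-34.4', '--11.0', '+-10.2', '--2.4', '+25.2']
-30 0.05 ['+-25.4', '--2.4', '+26.2']
0 0.05 ['+-25.6', '--2.8', '+28.8']
20 0.05 ['+-25.8', '--2.6', '+28.8']
40 0.05 ['+-25.4', '--23.6', '+-9.4', '--2.8', '+28.6', '-33.8', '+47.8']
-90 0.056 ['--30.0', '+-8.8', '--5.0']
-80 0.056 ['--10.6']
-70 0.056 ['--10.8']
-60 0.056 ['--10.6']
-50 0.056 ['--10.6', '+-6.4', '--4.8']
```

```bash
python3 -m creep '0 -0.65 -1.42 0 0;0 -0.65 -1.42 0 0;0 -0.65 -1.42 0 0;0.5 -0.65 -1.42 0 0;1 -0.65 -1.42 0 0;1.4 -0.65 -1.42 0 0;1.5 -0.65 -1.42 0 0;1.5 -0.65 -1.42 0 0' 40
python3 -c "
from h import *
rows([*L(-68.5,-15),.085],93.13)"
python3 -m creep '0 0 0 0 0.5;0 0 0 0 1;0 0 0 0 1;0 0 0 0 1;0 0 0 0 1;-0.3 0 0 0 1;-0.6 0 0 0 1;-1 0 0 0 1;-1.5 0 0 0 1;-1.5 0.7 0 0 1;-1.5 1.42 0 0 1;-1.5 1.42 0 0 1'
python3 -m creep '0 0 0 0 1;0 0 0 0 1'
python3 -c "
from h import *
rows([*L(-68.5,41.5),.085],93.13)
c=cap('wrist')
for z in (.04,.05): edges(c,(-20,0,20),-40,60,z)"
```

```text
t: 60.05
ee_pos: [0.4783, -0.1183, 0.0841]
eef_rot: [[-0.001, -0.055, 0.999], [0.001, 0.999, 0.055], [-1.0, 0.001, -0.001]]
wrist_force: [-0.2, 0.0, 0.2]
grip_width: 0.0856
t 60.05 p [ 478.3 -118.3   84.1] yaw(y axis) 93.13 tilt [-1.e+00  6.e-04 -8.e-04] F [-0.2  0.   0.2] w 85.6
units [-0.024 -0.028  0.01 ] turn -0.0 q6 [-0.51 -0.2  -0.47  1.31  0.   -0.56]
t: 61.25
ee_pos: [0.4752, -0.0598, 0.1461]
eef_rot: [[0.001, -0.057, 0.998], [0.0, 0.998, 0.057], [-1.0, 0.0, 0.001]]
wrist_force: [-0.3, -0.0, -2.0]
grip_width: 0.0173
t: 61.45
ee_pos: [0.4755, -0.0627, 0.1451]
eef_rot: [[0.001, -0.054, 0.999], [-0.001, 0.999, 0.054], [-1.0, -0.001, 0.001]]
wrist_force: [0.5, 1.0, -2.2]
grip_width: 0.0173
t 61.45 p [475.5 -62.7 145.1] yaw(y axis) 93.1 tilt [-1.e+00 -7.e-04  7.e-04] F [ 0.5  1.  -2.2] w 17.3
units [ 1.504 -0.008  0.003] turn -0.004 q6 [-0.4  -0.27 -0.41  1.43 -0.   -0.46]
-20 0.04 ['+-27.4', '--3.4']
0 0.04 ['+-27.4', '--3.6']
20 0.04 ['+-27.4', '--7.6', '+12.0', '-17.6']
-20 0.05 ['+-24.6', '--1.6', '+26.2', '-59.4']
0 0.05 ['+-24.6', '--2.0']
20 0.05 ['+-24.6', '--11.4', '+17.6', '-18.4', '+28.0', '-30.8']
```

```bash
python3 -m creep '0.5 0 0 0 1;1 0 0 0 1;1.3 0 0 0 1;1.42 0 0 0 1;1.5 0 0 0 1;1.53 0 0 0 1;1.53 0 0 0 1'
python3 -c "
from h import *
rows([*L(-68.5,41.3),.084],93.13)"
```

```text
t: 62.2
ee_pos: [0.4752, -0.0625, 0.0842]
eef_rot: [[0.0, -0.054, 0.999], [-0.001, 0.999, 0.054], [-1.0, -0.001, 0.0]]
wrist_force: [-1.9, 0.4, 2.0]
grip_width: 0.0171
t 62.2 p [475.2 -62.5  84.2] yaw(y axis) 93.1 tilt [-1.e+00 -6.e-04  1.e-04] F [-1.9  0.4  2. ] w 17.1
units [ 0.004 -0.019  0.01 ] turn -0.004 q6 [-0.4  -0.25 -0.51  1.31 -0.   -0.46]
```

```bash
python3 -m creep '0 -0.01 0 0 1;0 -0.01 0 0 0.5;0 -0.01 0 0 0;0 -0.01 0 0 0;0 -0.01 0 0 0;-1 -0.01 0 0 0;-2 -0.01 0 0 0;-2 0.8 0.5 0 0.4;-2 1.6 1.2 0 0.4;-2 1.6 1.2 0 0.4;-2 1.6 1.2 0 0.4'
python3 - <<'E'
from h import *
c=cap("wrist"); save(c,"pics/w22.png")
for z in (.04,.05): edges(c,(-97,-35,-20,0,20,40),-40,160,z)
edges(c,(-90,-80,-70,-60,-50),25,70,.056)
rows([*L(-20,140),.060],93.13); fins(c,zb=.04)
E
```

```text
t: 63.3
ee_pos: [0.5196, 0.0051, 0.1629]
eef_rot: [[-0.001, -0.056, 0.998], [-0.0, 0.998, 0.056], [-1.0, -0.0, -0.001]]
wrist_force: [-0.2, -0.7, 0.0]
grip_width: 0.0517
-97 0.04 ['+-27.4', '--6.2', '+30.4', '-123.6', '+156.6']
-35 0.04 ['+-27.2', '--6.8', '+8.0', '-123.8', '+156.6']
-20 0.04 ['+-27.2', '--6.8', '+29.6', '-123.8', '+156.8']
0 0.04 ['+-27.8', '--7.0', '+29.0', '-123.6', '+156.6']
20 0.04 ['+-27.8', '--7.2', '+29.0', '-123.6', '+156.8']
40 0.04 ['+-28.0', '--7.4', '+28.8', '-44.4', '+58.8', '-123.4']
-97 0.05 ['+-22.4', '--1.8', '+47.8', '-123.0', '+154.8']
-35 0.05 ['+-22.4', '--2.4', '+11.8', '-123.2', '+155.0']
-20 0.05 ['+-22.2', '--2.6', '+32.2', '-123.2', '+155.0']
0 0.05 ['+-22.6', '--2.8', '+32.0', '-123.0', '+154.8']
20 0.05 ['+-22.8', '--2.8', '+31.8', '-123.2', '+154.8']
40 0.05 ['+-22.8', '--3.0', '+31.8', '-44.6', '+60.6', '-123.4']
-90 0.056 ['+48.4']
-80 0.056 ['-36.4', '+45.4']
-70 0.056 ['-36.2', '+39.4']
-60 0.056 ['-36.6', '+39.0']
-50 0.056 []
t 63.35 p [519.3   4.5 163. ] yaw(y axis) 93.15 tilt [-1.e+00 -2.e-04 -8.e-04] F [-0.6 -0.4  0.4] w 51.1
units [2.575 0.839 0.033] turn 0.003 q6 [-0.24 -0.14 -0.27  1.44 -0.   -0.3 ]
fin L185 ctr 539.3 -143.7 ang 3.07 iou 0.945
fin L165 ctr 526.7 -87.3 ang 2.57 iou 0.704
fin L145 ctr 512.5 36.8 ang -177.04 iou 0.961
```

```bash
python3 -m creep '0 0.82 0.1 0 0.4;1 0.82 0.1 0 0.4;1.8 0.82 0.1 0 0.4;2.3 0.82 0.1 0 0.4;2.53 0.82 0.1 0 0.4;2.53 0.82 0.1 0 0.4;2.53 0.82 0.1 0 0.8;2.53 0.82 0.1 0 1;2.53 0.82 0.1 0 1;2.53 0.82 0.1 0 1;2.53 0.82 0.1 0 1' 60
python3 -m creep '-0.2 0 0 0 1;-0.3 -0.4 0 0 1;-0.3 -1 0 0 1;-0.3 -1.5 0 0 1;-0.3 -1.62 0 0 1;-0.3 -1.62 0 0 1;-0.1 -1.62 0 0 1;-0.03 -1.62 0 0 1;-0.03 -1.62 0 0 1'
python3 - <<'E'
from h import *
rows([*L(-20,69.3),.060],93.13)
c=cap("wrist"); save(c,"pics/w23.png")
for z in (.04,.05): edges(c,(-97,-60,-35),-40,100,z)
edges(c,(-90,-80,-70,-60,-50),25,70,.056)
im=c["image"]; X=np.arange(-112,-86,1)
q=proj(c,[[*L(x,74),.075] for x in X]).round().astype(int); print([(int(x),int(im[b,a,0]),int(im[b,a,2])) for x,(a,b) in zip(X,q)])
E
```

```text
t: 64.5
ee_pos: [0.5228, 0.0371, 0.0635]
eef_rot: [[0.002, -0.054, 0.999], [-0.001, 0.999, 0.054], [-1.0, -0.001, 0.002]]
wrist_force: [-1.4, -1.9, 6.4]
grip_width: 0.0102
t: 65.4
ee_pos: [0.5252, -0.0266, 0.0635]
eef_rot: [[-0.0, -0.055, 0.998], [-0.0, 0.998, 0.055], [-1.0, -0.0, -0.0]]
wrist_force: [-4.2, -0.1, 5.3]
grip_width: 0.0105
t 65.4 p [525.2 -26.6  63.5] yaw(y axis) 93.17 tilt [-1.e+00 -3.e-04 -3.e-04] F [-4.2 -0.1  5.3] w 10.5
units [ 0.089 -0.147 -0.074] turn 0.005 q6 [-0.3  -0.08 -0.4   1.26 -0.   -0.35]
-97 0.04 ['+-27.6', '--9.0', '+30.4', '-59.0', '+92.8']
-60 0.04 ['+-27.4', '--9.4', '+4.0', '-33.8', '+48.4', '-52.4', '+54.6', '-59.0', '+92.6']
-35 0.04 ['+-27.4', '--9.6', '+4.0', '-34.0', '+43.4', '-59.0', '+92.8']
-97 0.05 ['+-21.4', '--3.8', '+50.6', '-54.4', '+55.0', '-60.0', '+91.6']
-60 0.05 ['+-21.2', '--4.4', '+8.4', '-36.2', '+50.0', '-54.0', '+56.0', '-60.0', '+91.6']
-35 0.05 ['+-21.2', '--4.4', '+8.2', '-36.6', '+43.6', '-60.0', '+91.8']
-90 0.056 ['+49.4', '-54.8', '+56.8', '-60.6']
-80 0.056 ['-38.0', '+51.0', '-54.6', '+56.8', '-60.6']
-70 0.056 ['-38.0', '+51.0', '-54.4', '+56.8', '-60.6']
-60 0.056 ['-38.0', '+51.0', '-54.8', '+56.8', '-60.6']
-50 0.056 ['-38.0', '+50.8', '-54.8', '+56.8', '-60.6']
[(-112, 134, 79), (-111, 195, 188), (-110, 102, 91), (-109, 103, 94), (-108, 103, 94), (-107, 103, 96), (-106, 104, 98), (-105, 102, 97), (-104, 103, 98), (-103, 102, 98), (-102, 130, 122), (-101, 160, 149), (-100, 92, 52), (-99, 103, 56), (-98, 102, 56), (-97, 101, 55), (-96, 102, 55), (-95, 101, 54), (-94, 101, 54), (-93, 101, 54), (-92, 100, 53), (-91, 101, 53), (-90, 99, 52), (-89, 100, 52), (-88, 99, 51), (-87, 100, 51)]
```

```bash
python3 -m creep '-0.02 -0.06 -0.02 0 1;-0.02 -0.1 -0.05 0 1;-0.02 -0.12 -0.08 0 1;-0.02 -0.12 -0.1 0 1;-0.02 -0.12 -0.11 0 1;-0.02 -0.12 -0.11 0 1'
python3 -c "
from h import *
rows([*L(-23,69),.060],93.13)"
python3 -m creep '0 -0.02 0 0 1;0 -0.03 0 0 1;0 -0.04 0 0 1;0 -0.04 0 0 1'
python3 - <<'E'
from h import *
rows([*L(-23,69),.060],93.13)
c=cap("wrist"); save(c,"pics/w24.png")
for z in (.04,.05): edges(c,(-97,-35),-40,100,z)
edges(c,(-90,-80,-70,-60,-50),25,70,.056)
E
```

```text
t: 66.05
ee_pos: [0.5231, -0.0318, 0.0648]
eef_rot: [[0.005, -0.055, 0.999], [0.001, 0.999, 0.055], [-1.0, 0.001, 0.005]]
wrist_force: [7.4, 3.1, 0.3]
grip_width: 0.0104
t 66.05 p [523.1 -31.8  64.8] yaw(y axis) 93.13 tilt [-1.0e+00  8.0e-04  4.6e-03] F [7.4 3.1 0.3] w 10.4
units [ 0.12  -0.026 -0.091] turn -0.0 q6 [-0.31 -0.1  -0.41  1.26  0.   -0.37]
t: 66.45
ee_pos: [0.5232, -0.0329, 0.0648]
eef_rot: [[0.005, -0.055, 0.998], [0.002, 0.998, 0.055], [-1.0, 0.002, 0.005]]
wrist_force: [8.3, 6.8, -0.2]
grip_width: 0.0103
t 66.45 p [523.2 -32.9  64.8] yaw(y axis) 93.14 tilt [-1.      0.002   0.0047] F [ 8.3  6.8 -0.2] w 10.3
units [ 0.119  0.001 -0.091] turn 0.001 q6 [-0.31 -0.09 -0.41  1.26  0.   -0.37]
-97 0.04 ['+-27.4', '--7.4', '+30.2', '-31.6', '+35.6', '-53.8', '+87.8']
-35 0.04 ['+-27.2', '--8.0', '+8.8', '-38.0', '+45.2', '-53.0', '+87.0']
-97 0.05 ['+-21.6', '--2.8', '+86.8']
-35 0.05 ['+-21.6', '--3.4', '+11.8', '-40.0', '+45.2', '-54.0', '+86.0']
-90 0.056 ['+49.4', '-51.2']
-80 0.056 ['-41.0']
-70 0.056 ['-41.4']
-60 0.056 ['-41.0']
-50 0.056 ['-41.2']
```

```bash
python3 -m creep '0.02 0 0 0 1;0.04 0 0.02 0 1;0.04 0 0.02 0 0.75;0.04 0 0.02 0 0.7;0.04 0 0.02 0 0.7;-0.3 0 0.02 0 0.7;-1 0 0.02 0 0.7;-2 0 0 0 0.7;-2 0 0 0 0.7;-2 0 0 0 0.7'
python3 - <<'E'
from h import *
rows([*L(-68.5,41),.084],93.13)
c=cap("wrist"); save(c,"pics/w25.png")
for z in (.04,.05): edges(c,(-99,-35,-20,0,20,30),-40,100,z)
edges(c,(-90,-80,-70,-60,-50),25,70,.056)
im=c["image"]; X=np.arange(-110,-90,1)
for y,z in ((69,.075),(13,.075)):
    q=proj(c,[[*L(x,y),z] for x in X]).round().astype(int); print([(int(x),int(im[b,a,0]),int(im[b,a,2])) for x,(a,b) in zip(X,q)])
E
```

```text
t: 67.5
ee_pos: [0.5222, -0.0343, 0.146]
eef_rot: [[0.003, -0.054, 0.999], [-0.001, 0.999, 0.054], [-1.0, -0.001, 0.003]]
wrist_force: [-0.1, -0.2, -1.5]
grip_width: 0.0257
t 67.5 p [522.2 -34.3 146. ] yaw(y axis) 93.11 tilt [-1.     -0.0012  0.0027] F [-0.1 -0.2 -1.5] w 25.7
units [ 1.547 -0.664 -1.205] turn -0.003 q6 [-0.32 -0.13 -0.29  1.41 -0.   -0.37]
-99 0.04 ['+-27.2', '--5.2', '+29.4', '-53.2', '+86.0']
-35 0.04 ['+-27.2', '--5.4', '+19.6', '-43.8', '+44.2', '-53.0', '+83.8']
-20 0.04 ['+-27.2', '--5.4', '+28.8', '-53.0', '+85.4']
0 0.04 ['+-27.6', '--5.6', '+28.8', '-53.0', '+85.6']
20 0.04 ['+-27.8', '--5.6', '+28.8', '-52.8', '+85.8']
30 0.04 ['+-27.8', '--5.6', '+28.8', '-33.0', '+46.2', '-52.8', '+85.6', '-91.2']
-99 0.05 ['+-23.4', '--2.2', '+31.0', '-54.0', '+85.4']
-35 0.05 ['+-23.2', '--2.4', '+21.6', '-53.6', '+83.8']
-20 0.05 ['+-23.4', '--2.6', '+30.4', '-53.6', '+84.8']
0 0.05 ['+-23.8', '--2.4', '+30.4', '-53.6', '+85.0']
20 0.05 ['+-23.8', '--2.6', '+30.4', '-53.4', '+85.0']
30 0.05 ['+-23.8', '--2.6', '+30.4', '-33.2', '+47.0', '-53.2', '+85.0', '-90.2']
-90 0.056 ['+48.4', '-51.8']
-80 0.056 ['-45.4']
-70 0.056 ['-45.2']
-60 0.056 ['-45.4']
-50 0.056 ['-45.4']
[(-110, 113, 101), (-109, 115, 104), (-108, 114, 103), (-107, 113, 104), (-106, 113, 104), (-105, 115, 106), (-104, 113, 105), (-103, 96, 82), (-102, 115, 64), (-101, 119, 65), (-100, 120, 66), (-99, 119, 66), (-98, 120, 67), (-97, 119, 66), (-96, 119, 67), (-95, 119, 67), (-94, 118, 67), (-93, 119, 68), (-92, 118, 67), (-91, 118, 68)]
[(-110, 94, 99), (-109, 97, 101), (-108, 98, 102), (-107, 96, 100), (-106, 97, 101), (-105, 97, 101), (-104, 61, 59), (-103, 70, 64), (-102, 97, 42), (-101, 105, 45), (-100, 105, 46), (-99, 105, 45), (-98, 106, 47), (-97, 105, 47), (-96, 105, 46), (-95, 106, 48), (-94, 106, 48), (-93, 74, 39), (-92, 72, 39), (-91, 72, 39)]
```

```bash
python3 -m creep '0 -0.65 -1.2 0 0;0 -0.65 -1.2 0 0;0 -0.65 -1.2 0 0;0.5 -0.65 -1.2 0 0;1 -0.65 -1.2 0 0;1.4 -0.65 -1.2 0 0;1.5 -0.65 -1.2 0 0;1.5 -0.65 -1.2 0 0' 40
python3 -m creep '0.02 -0.01 0 0 0.5;0.02 -0.01 0 0 1;0.02 -0.01 0 0 1;0.02 -0.01 0 0 1;0.02 -0.01 0 0 1;-0.3 -0.01 0 0 1;-0.6 0 0 0 1;-1 0 0 0 1;-1.5 0 0 0 1;-1.5 0.7 0 0 1;-1.5 1.4 0 0 1;-1.5 1.4 0 0 1'
python3 -m creep '0 0 0 0 1;0 0 0 0 1'
python3 -c "
from h import *
rows([*L(-68.5,97.5),.085],93.13)"
```

```text
t: 68.35
ee_pos: [0.4748, -0.062, 0.0837]
eef_rot: [[-0.001, -0.055, 0.999], [0.0, 0.999, 0.055], [-1.0, 0.0, -0.001]]
wrist_force: [-0.3, 0.1, 0.5]
grip_width: 0.0852
t: 69.55
ee_pos: [0.4717, -0.0043, 0.1454]
eef_rot: [[0.001, -0.057, 0.998], [0.001, 0.998, 0.057], [-1.0, 0.001, 0.001]]
wrist_force: [-0.2, 0.4, -2.1]
grip_width: 0.017
t: 69.75
ee_pos: [0.4719, -0.0071, 0.1446]
eef_rot: [[0.001, -0.054, 0.999], [-0.0, 0.999, 0.054], [-1.0, -0.001, 0.0]]
wrist_force: [-0.8, -0.2, -2.4]
grip_width: 0.0173
t 69.75 p [471.9  -7.1 144.6] yaw(y axis) 93.1 tilt [-1.e+00 -5.e-04  5.e-04] F [-0.8 -0.2 -2.4] w 17.3
units [1.489 0.    0.015] turn -0.004 q6 [-0.29 -0.29 -0.44  1.43 -0.   -0.35]
```

```bash
python3 -m creep '0.5 0 0 0 1;1 0 0 0 1;1.3 0 0 0 1;1.42 0 0 0 1;1.5 0 0 0 1;1.53 0 0 0 1;1.53 0 0 0 1'
python3 -c "
from h import *
rows([*L(-68.5,97.5),.084],93.13)
c=cap('wrist')
for z in (.04,.05): edges(c,(-20,0,20),-40,130,z)"
```

```text
t: 70.45
ee_pos: [0.4716, -0.0069, 0.0827]
eef_rot: [[-0.0, -0.054, 0.999], [-0.0, 0.999, 0.054], [-1.0, -0.0, -0.0]]
wrist_force: [-0.4, -0.5, -1.8]
grip_width: 0.0177
t 70.45 p [471.6  -6.9  82.7] yaw(y axis) 93.09 tilt [-1.e+00 -1.e-04 -4.e-04] F [-0.4 -0.5 -1.8] w 17.7
units [-0.031 -0.007  0.024] turn -0.006 q6 [-0.29 -0.27 -0.53  1.31 -0.   -0.35]
-20 0.04 ['+-28.0', '--13.6', '+28.6', '-51.4', '+79.0', '-79.8', '+117.6', '-118.4']
0 0.04 ['+-28.0', '--13.6']
20 0.04 ['+-28.0', '--22.2', '+85.6', '-118.8']
-20 0.05 ['+-21.0', '--7.6', '+44.0', '-52.8']
0 0.05 ['+-21.2', '--7.6', '+87.2', '-113.0']
20 0.05 ['+86.2', '-118.0']
```

```bash
python3 -m creep '0.03 -0.01 0 0 1;0.05 -0.01 0 0 1;0.05 -0.01 0 0 0.5;0.05 -0.01 0 0 0;0.05 -0.01 0 0 0;0.05 -0.01 0 0 0;-1 0 0 0 0;-2 0 0 0 0;-3.5 0 0 0 0;-3.5 0 0 0 0;-3.5 0 0 0 0'
python3 -c "
from h import *
c=cap('wrist'); save(c,'pics/w26.png')
for z in (.04,.05): edges(c,(-20,0,20),-40,130,z)
edges(c,(-90,-80,-70,-60,-50),85,130,.056)
rows([.44,.225,.315],184)"
```

```text
t: 71.6
ee_pos: [0.4729, -0.0069, 0.2249]
eef_rot: [[0.004, -0.054, 0.999], [-0.001, 0.999, 0.054], [-1.0, -0.001, 0.004]]
wrist_force: [0.4, 0.3, -0.8]
grip_width: 0.0854
-20 0.04 ['+-27.6', '--5.6', '+28.6', '-52.2', '+85.2']
0 0.04 ['+-27.8', '--5.8', '+28.8', '-52.2', '+85.2']
20 0.04 ['+-27.8', '--5.8', '+28.4', '-52.2', '+85.2']
-20 0.05 ['+-23.8', '--2.6', '+30.8', '-53.6', '+85.4']
0 0.05 ['+-23.8', '--2.8', '+30.8', '-53.6', '+85.6']
20 0.05 ['+-24.0', '--2.8', '+30.8', '-53.6', '+85.4']
-90 0.056 ['+105.6']
-80 0.056 ['+107.6']
-70 0.056 ['+88.2']
-60 0.056 ['+88.2']
-50 0.056 ['+88.0']
t 71.65 p [472.1  -6.7 222.8] yaw(y axis) 93.11 tilt [-1.e+00 -3.e-04  7.e-04] F [-0.5  0.7 -1.7] w 85.5
units [-2.308  5.826 -0.484] turn 11.139 q6 [-0.29 -0.29 -0.29  1.57 -0.   -0.35]
```

```bash
python3 -m creep '-2.3 5.83 -0.48 -11.36 0;-2.3 5.83 -0.48 -11.36 0;-2.3 5.83 -0.48 -11.36 0;-2.3 5.83 -0.48 -11.36 0;-2.3 5.83 -0.48 -11.36 0;-2.3 5.83 -0.48 -11.36 0;-2.3 5.83 -0.48 -11.36 0;-2.3 5.83 -0.48 -11.36 0;-2.3 5.83 -0.48 -11.36 0;-2.3 5.83 -0.48 -11.36 0;-2.3 5.83 -0.48 -11.36 0;-2.3 5.83 -0.48 -11.36 0'
python3 -m creep '0 0 0 0 0;0 0 0 0 0'
python3 - <<'E'
from h import *
c=cap("wrist"); fins(c); save(c,"pics/w27.png"); rows([.4075,.3123,.021],7.9)
E
```

```text
t: 72.85
ee_pos: [0.4393, 0.2252, 0.3125]
eef_rot: [[-0.003, -0.997, -0.071], [-0.001, -0.071, 0.997], [-1.0, 0.003, -0.001]]
wrist_force: [-0.3, -0.8, -0.4]
grip_width: 0.0855
t: 73.05
ee_pos: [0.4397, 0.2252, 0.314]
eef_rot: [[-0.001, -0.998, -0.068], [-0.0, -0.068, 0.998], [-1.0, 0.001, -0.0]]
wrist_force: [0.4, -0.4, 0.2]
grip_width: 0.0854
fin L125 ctr 407.6 313.4 ang 97.46 iou 0.878
t 73.15 p [439.8 225.2 314.5] yaw(y axis) -176.08 tilt [-1.e+00  5.e-04 -1.e-04] F [-0.5 -0.1  0.6] w 85.3
units [7.337 0.654 2.228] turn -0.497 q6 [ 0.21 -0.18 -0.03  1.72 -0.   -1.43]
```

```bash
python3 -m creep '0 0.67 2.58 -0.44 0.4;1 0.67 2.58 -0.44 0.4;2 0.67 2.58 -0.44 0.4;3 0.67 2.58 -0.44 0.4;4 0.67 2.58 -0.44 0.4;5 0.67 2.58 -0.44 0.4;5.8 0.67 2.58 -0.44 0.4;5.8 0.67 2.58 -0.44 0.4;5.8 0.67 2.58 -0.44 0.4;5.8 0.67 2.58 -0.44 0.4'
python3 - <<'E'
from h import *
rows([.4059,.3263,.021],7.46)
E
```

```text
t: 74.15
ee_pos: [0.4073, 0.3269, 0.0853]
eef_rot: [[0.003, -0.991, -0.13], [0.001, -0.13, 0.991], [-1.0, -0.003, 0.001]]
wrist_force: [-0.3, -0.3, 0.6]
grip_width: 0.0512
t 74.15 p [407.3 326.9  85.3] yaw(y axis) -172.51 tilt [-1.e+00 -3.e-03  9.e-04] F [-0.3 -0.3  0.6] w 51.2
units [ 1.607  0.042 -0.012] turn 0.004 q6 [ 0.43 -0.11 -0.38  1.3  -0.   -1.28]
```

```bash
python3 -m creep '0.6 0.02 0 0 0.4;1.1 0.02 0 0 0.4;1.45 0.02 0 0 0.4;1.57 0.02 0 0 0.4;1.57 0.02 0 0 0.4;1.57 0.02 0 0 0.8;1.57 0.02 0 0 1;1.57 0.02 0 0 1;1.57 0.02 0 0 1;1.57 0.02 0 0 1' 60
python3 -m creep '-0.5 0 0 0 1;-1.5 0 0 0 1;-2.5 0 0 0 1;-3 0 0 0 1;-3 0 0 0 1;-3 0 0 0 1'
python3 -c "
from h import *
rows([*L(-22,138),.141],93.13)"
```

```text
t: 75.15
ee_pos: [0.4059, 0.3265, 0.0211]
eef_rot: [[0.002, -0.991, -0.131], [0.001, -0.131, 0.991], [-1.0, -0.002, 0.0]]
wrist_force: [-0.1, -0.3, 6.4]
grip_width: 0.0104
t: 75.75
ee_pos: [0.4052, 0.3262, 0.1397]
eef_rot: [[0.0, -0.991, -0.131], [-0.0, -0.131, 0.991], [-1.0, -0.0, -0.0]]
wrist_force: [-0.1, -0.1, -1.7]
grip_width: 0.0106
t 75.75 p [405.2 326.2 139.7] yaw(y axis) -172.49 tilt [-1.e+00 -1.e-04 -1.e-04] F [-0.1 -0.1 -1.7] w 10.6
units [-0.032 -1.817 -7.561] turn -10.702 q6 [ 0.43 -0.14 -0.31  1.4  -0.   -1.28]
```

```bash
python3 -m creep '0 -0.2 -0.8 1 1;0 -0.4 -1.6 2 1;0 -0.6 -2.4 3 1;0 -0.8 -3.2 4 1;0 -1 -4 5 1;0 -1.2 -4.8 6 1;0 -1.35 -5.6 7 1;0 -1.5 -6.3 8 1;0 -1.7 -7 9 1;0 -1.82 -7.56 10 1;0 -1.82 -7.56 11 1;0 -1.82 -7.56 11.8 1'
python3 -m creep '0 0 0 0 1;0 0 0 0 1;0 0 0 0 1'
python3 - <<'E'
from h import *
rows([*L(-22,132),.062],93.13); c=cap('wrist'); save(c,'pics/w28.png')
s=observe();zb=s["ee_pos"][2]-.018
im=c["image"]; X=np.arange(-112,-80,1); y=(RL.T@(s["ee_pos"][:2]-T0))[1]*1e3
q=proj(c,[[*L(x,y+1),zb+.035] for x in X]).round().astype(int); print([(int(x),int(im[b,a,0]),int(im[b,a,2])) for x,(a,b) in zip(X,q)])
for z in (.04,.05): edges(c,(-20,0,20),-40,90,z)
edges(c,(-95,-90,-80,-70,-60,-50),85,115,.056)
E
```

```text
t: 76.95
ee_pos: [0.5159, 0.0353, 0.1378]
eef_rot: [[-0.003, -0.047, 0.999], [0.001, 0.999, 0.047], [-1.0, 0.001, -0.003]]
wrist_force: [-0.7, 0.0, -1.6]
grip_width: 0.0106
t: 77.25
ee_pos: [0.5165, 0.0362, 0.1393]
eef_rot: [[-0.001, -0.057, 0.998], [0.0, 0.998, 0.057], [-1.0, 0.0, -0.001]]
wrist_force: [-0.0, 0.2, 0.1]
grip_width: 0.0105
t 77.25 p [516.5  36.2 139.3] yaw(y axis) 93.28 tilt [-1.e+00  2.e-04 -1.e-03] F [-0.   0.2  0.1] w 10.5
units [ 1.934 -0.158  0.009] turn 0.018 q6 [-0.18 -0.14 -0.31  1.4  -0.   -0.24]
[(-112, 205, 101), (-111, 157, 84), (-110, 240, 237), (-109, 138, 122), (-108, 139, 126), (-107, 137, 124), (-106, 139, 128), (-105, 139, 129), (-104, 175, 165), (-103, 160, 137), (-102, 133, 80), (-101, 141, 81), (-100, 140, 81), (-99, 139, 80), (-98, 138, 77), (-97, 136, 76), (-96, 136, 75), (-95, 135, 74), (-94, 131, 71), (-93, 130, 69), (-92, 130, 69), (-91, 129, 67), (-90, 128, 66), (-89, 128, 65), (-88, 127, 63), (-87, 128, 64), (-86, 127, 62), (-85, 127, 62), (-84, 127, 62), (-83, 125, 60), (-82, 126, 61), (-81, 126, 60)]
-20 0.04 ['+-27.6', '--14.6', '+28.6', '-50.4', '+85.4']
0 0.04 ['+-28.2', '--14.6', '+28.2', '-50.2', '+85.2']
20 0.04 ['+-28.4', '--14.6', '+28.2', '-50.2', '+85.0']
-20 0.05 ['+-20.8', '--8.2', '+33.0', '-54.0', '+87.4']
0 0.05 ['+-21.4', '--8.4', '+32.8', '-54.0', '+87.6']
20 0.05 ['+-21.4', '--8.2', '+32.8', '-54.0', '+87.2']
-95 0.056 ['+86.6']
-90 0.056 ['+106.0', '-110.8', '+111.2']
-80 0.056 ['-95.8', '+106.6']
-70 0.056 ['-95.4', '+106.6']
-60 0.056 ['-95.4', '+106.4', '-110.8', '+111.4']
-50 0.056 ['-95.2', '+105.8', '-111.0', '+111.2']
```

```bash
python3 -m creep '0.5 -0.08 0.1 0.02 1;1 -0.16 0.1 0.02 1;1.4 -0.16 0.1 0.02 1;1.7 -0.16 0.1 0.02 1;1.9 -0.16 0.1 0.02 1;1.94 -0.16 0.1 0.02 1;1.94 -0.16 0.1 0.02 1'
python3 - <<'E'
from h import *
rows([*L(-26,125.3),.058],93.13); c=cap("wrist"); save(c,"pics/w29.png")
for z in (.04,.05): edges(c,(-95,-60,-45),-40,160,z)
edges(c,(-90,-80,-70,-60,-50),85,130,.056)
im=c["image"]; X=np.arange(-108,-80,1)
q=proj(c,[[*L(x,132),.079] for x in X]).round().astype(int); print([(int(x),int(im[b,a,0]),int(im[b,a,2])) for x,(a,b) in zip(X,q)])
E
```

```text
t: 78.0
ee_pos: [0.5214, 0.0298, 0.0628]
eef_rot: [[0.0, -0.052, 0.999], [-0.0, 0.999, 0.052], [-1.0, -0.0, 0.0]]
wrist_force: [0.2, -0.3, -0.1]
grip_width: 0.0107
t 78.0 p [521.4  29.8  62.8] yaw(y axis) 92.98 tilt [-1.e+00 -1.e-04  3.e-04] F [ 0.2 -0.3 -0.1] w 10.7
units [ 0.119 -0.16  -0.206] turn -0.019 q6 [-0.19 -0.09 -0.41  1.26 -0.   -0.25]
-95 0.04 ['+28.6', '-45.6', '+81.8', '-107.2', '+110.0', '-115.4', '+136.6', '-136.8', '+137.2', '-140.2', '+140.8', '-144.0', '+150.2']
-60 0.04 ['+28.8', '-45.6', '+57.8', '-99.4', '+103.2', '-106.8', '+110.2', '-115.4', '+143.2']
-45 0.04 ['+28.6', '-45.4', '+58.0', '-106.6', '+110.0', '-115.2', '+149.8']
-95 0.05 ['+34.8', '-50.8', '+84.8', '-108.6', '+111.4', '-116.6', '+136.6', '-139.8', '+140.4', '-143.4', '+148.8']
-60 0.05 ['+35.0', '-50.8', '+62.4', '-100.6', '+103.6', '-104.0', '+105.2', '-108.2', '+111.4', '-116.4', '+142.4', '-144.6', '+145.2']
-45 0.05 ['+35.0', '-50.8', '+62.4', '-108.2', '+110.4', '-116.2', '+148.6']
-90 0.056 ['+103.8', '-110.4', '+112.2', '-117.2']
-80 0.056 ['-103.6', '+105.8', '-110.0', '+112.2', '-117.0']
-70 0.056 ['-105.6', '+106.4', '-109.6', '+112.2', '-117.0']
-60 0.056 ['-101.2', '+103.0', '-104.8', '+105.2', '-105.6', '+106.2', '-109.2', '+112.2', '-117.0']
-50 0.056 ['-109.2', '+112.2', '-117.0']
[(-108, 132, 122), (-107, 130, 122), (-106, 132, 126), (-105, 132, 127), (-104, 133, 129), (-103, 133, 128), (-102, 130, 121), (-101, 244, 243), (-100, 244, 243), (-99, 244, 243), (-98, 97, 79), (-97, 128, 85), (-96, 133, 86), (-95, 131, 84), (-94, 130, 82), (-93, 130, 81), (-92, 129, 79), (-91, 128, 78), (-90, 127, 76), (-89, 125, 73), (-88, 124, 72), (-87, 123, 71), (-86, 122, 69), (-85, 121, 67), (-84, 121, 66), (-83, 121, 66), (-82, 119, 64), (-81, 118, 63)]
```

```bash
python3 -m creep '0.04 -0.06 -0.02 -0.02 1;0.08 -0.12 -0.05 -0.02 1;0.09 -0.12 -0.08 -0.02 1;0.09 -0.12 -0.1 -0.02 1;0.09 -0.12 -0.12 -0.02 1;0.09 -0.12 -0.13 -0.02 1;0.09 -0.12 -0.13 -0.02 1'
python3 -c "
from h import *
rows([*L(-29,125.3),.060],93.13)"
```

```text
t: 78.75
ee_pos: [0.5172, 0.0246, 0.0594]
eef_rot: [[0.002, -0.054, 0.999], [-0.0, 0.999, 0.054], [-1.0, -0.0, 0.002]]
wrist_force: [5.3, 0.1, -1.3]
grip_width: 0.0104
t 78.75 p [517.2  24.6  59.4] yaw(y axis) 93.11 tilt [-1.e+00 -3.e-04  2.e-03] F [ 5.3  0.1 -1.3] w 10.4
units [-0.016 -0.036 -0.169] turn -0.002 q6 [-0.21 -0.11 -0.43  1.25  0.   -0.26]
```

```bash
python3 -m creep '0.02 -0.01 0 0 1;0.03 -0.02 0 0 1;0.03 -0.03 0 0 1;0.03 -0.03 0 0 1'
python3 - <<'E'
from h import *
rows([*L(-29,125.3),.060],93.13)
c=cap("wrist"); save(c,"pics/w30.png")
for z in (.04,.05): edges(c,(-97,-43),20,160,z)
edges(c,(-90,-80,-70,-60,-50),85,130,.056)
E
```

```text
t: 79.15
ee_pos: [0.5173, 0.0238, 0.0583]
eef_rot: [[0.002, -0.054, 0.999], [0.001, 0.999, 0.054], [-1.0, 0.0, 0.002]]
wrist_force: [4.6, 1.6, 0.7]
grip_width: 0.0105
t 79.15 p [517.3  23.8  58.3] yaw(y axis) 93.12 tilt [-1.0e+00  4.0e-04  2.1e-03] F [4.6 1.6 0.7] w 10.5
units [-0.043 -0.015 -0.17 ] turn -0.001 q6 [-0.21 -0.11 -0.43  1.25  0.   -0.26]
-97 0.04 ['+28.6', '-46.6', '+143.8']
-43 0.04 ['+28.8', '-46.6', '+61.4', '-92.4', '+143.8']
-97 0.05 ['+34.8', '-51.6', '+85.2', '-107.2', '+142.8']
-43 0.05 ['+34.8', '-51.4', '+65.4', '-94.4', '+103.6', '-107.4', '+110.0', '-111.0', '+142.6']
-90 0.056 ['+106.0', '-108.0']
-80 0.056 ['-95.2', '+106.6', '-107.6']
-70 0.056 ['-95.8']
-60 0.056 ['-95.6']
-50 0.056 ['-95.8']
```

```bash
python3 -m creep '0 -0.01 0 0 1;0 -0.02 0 0 1;0 -0.02 0 0 1'
python3 -m creep '0.01 0 0 0 1;0.01 0 0.02 0 0.75;0.01 0 0.02 0 0.7;0.01 0 0.02 0 0.7;-0.3 0 0.02 0 0.7;-1 0 0.02 0 0.7;-2 0 0 0 0.7;-2 0 0 0 0.7;-2 0 0 0 0.7'
python3 - <<'E'
from h import *
rows([*L(-68.5,97),.084],93.13)
c=cap("wrist"); save(c,"pics/w31.png")
for z in (.04,.05): edges(c,(-99,-35,-20,0,15),-40,160,z)
edges(c,(-90,-80,-70,-60,-50),85,130,.056)
im=c["image"]; X=np.arange(-108,-94,1)
for y in (125,69,13):
    q=proj(c,[[*L(x,y),.075] for x in X]).round().astype(int); print([(int(x),int(im[b,a,0]),int(im[b,a,2])) for x,(a,b) in zip(X,q)])
E
```

```text
t: 79.5
ee_pos: [0.5173, 0.0232, 0.0583]
eef_rot: [[0.002, -0.054, 0.999], [0.001, 0.999, 0.054], [-1.0, 0.001, 0.002]]
wrist_force: [5.4, 3.0, 0.8]
grip_width: 0.0104
t: 80.4
ee_pos: [0.5173, 0.0225, 0.1395]
eef_rot: [[0.003, -0.054, 0.999], [-0.001, 0.999, 0.054], [-1.0, -0.001, 0.003]]
wrist_force: [0.2, 0.9, -0.1]
grip_width: 0.026
t 80.4 p [517.3  22.5 139.5] yaw(y axis) 93.11 tilt [-1.0e+00 -9.0e-04  2.7e-03] F [ 0.2  0.9 -0.1] w 26.0
units [ 1.386 -0.689 -1.16 ] turn -0.002 q6 [-0.21 -0.15 -0.32  1.4  -0.   -0.26]
-99 0.04 ['+-27.6', '--12.2', '+29.0', '-50.8', '+85.4', '-109.8', '+142.8']
-35 0.04 ['+-27.4', '--12.4', '+29.0', '-50.8', '+75.6', '-100.0', '+101.0', '-109.6', '+142.2']
-20 0.04 ['+-27.4', '--12.6', '+29.0', '-50.8', '+85.2', '-109.6', '+142.6']
0 0.04 ['+-28.0', '--12.6', '+28.4', '-50.6', '+85.2', '-109.6', '+142.4']
15 0.04 ['+-28.2', '--12.6', '+28.2', '-50.8', '+85.2', '-109.4', '+142.6']
-99 0.05 ['+-21.4', '--6.4', '+32.8', '-53.8', '+87.2', '-110.6', '+142.0']
-35 0.05 ['+-21.2', '--6.8', '+33.0', '-53.8', '+77.6', '-110.2', '+141.6']
-20 0.05 ['+-21.2',
[... 310 characters left out ...]
6 ['-101.6']
[(-108, 112, 101), (-107, 112, 102), (-106, 113, 104), (-105, 114, 105), (-104, 115, 106), (-103, 107, 97), (-102, 83, 57), (-101, 116, 66), (-100, 117, 66), (-99, 117, 67), (-98, 116, 66), (-97, 116, 66), (-96, 115, 66), (-95, 115, 65)]
[(-108, 94, 100), (-107, 94, 99), (-106, 94, 101), (-105, 94, 101), (-104, 60, 61), (-103, 52, 49), (-102, 45, 26), (-101, 105, 46), (-100, 107, 47), (-99, 108, 48), (-98, 108, 49), (-97, 107, 48), (-96, 107, 48), (-95, 107, 48)]
[(-108, 89, 98), (-107, 88, 96), (-106, 88, 96), (-105, 86, 95), (-104, 49, 54), (-103, 39, 39), (-102, 53, 21), (-101, 98, 37), (-100, 98, 37), (-99, 98, 37), (-98, 98, 37), (-97, 98, 37), (-96, 98, 37), (-95, 98, 37)]
```

```bash
python3 -m creep '0 -0.68 -1.15 0 0;0 -0.68 -1.15 0 0;0 -0.68 -1.15 0 0;0.5 -0.68 -1.15 0 0;1 -0.68 -1.15 0 0;1.3 -0.68 -1.15 0 0;1.36 -0.68 -1.15 0 0;1.36 -0.68 -1.15 0 0' 40
python3 -c "
from h import *
rows([*L(-68.5,97.2),.084],93.13)"
python3 -m creep '0 0 0 0 0.5;0 0 0 0 1;0 0 0 0 1;0 0 0 0 1;0 0 0 0 1;-0.3 0 0 0 1;-0.6 0 0 0 1;-1 0 0 0 1;-2 0 0 0 1;-2.5 0 0 0 1;-2.5 0 0 0 1'
python3 - <<'E'
from h import *
rows([.5537,-.4358,.15],77.1)
c=cap("wrist")
for z in (.04,.05): edges(c,(-20,0,15),-40,160,z)
E
```

```text
t: 81.25
ee_pos: [0.472, -0.0067, 0.0832]
eef_rot: [[-0.0, -0.055, 0.999], [0.0, 0.999, 0.055], [-1.0, 0.0, -0.0]]
wrist_force: [-0.3, 0.7, 0.5]
grip_width: 0.0852
t 81.25 p [472.   -6.7  83.2] yaw(y axis) 93.13 tilt [-1.e+00  1.e-04 -5.e-04] F [-0.3  0.7  0.5] w 85.2
units [-0.019 -0.017  0.013] turn 0.0 q6 [-0.29 -0.27 -0.53  1.31 -0.   -0.35]
t: 82.35
ee_pos: [0.4738, -0.0075, 0.1875]
eef_rot: [[0.006, -0.054, 0.999], [-0.002, 0.999, 0.054], [-1.0, -0.002, 0.006]]
wrist_force: [0.8, -0.0, -2.7]
grip_width: 0.0172
t 82.35 p [473.8  -7.5 187.5] yaw(y axis) 93.11 tilt [-1.     -0.0021  0.0056] F [ 0.8 -0.  -2.7] w 17.2
units [  0.967 -10.799   1.408] turn 2.002 q6 [-0.29 -0.3  -0.36  1.5  -0.   -0.35]
-20 0.04 ['+-27.8', '--5.8', '+28.6', '-52.2', '+78.2', '-78.8', '+114.6', '-118.0', '+143.6']
0 0.04 ['+-28.0', '--6.0', '+28.4', '-52.4', '+143.8']
15 0.04 ['+-28.0', '--6.0', '+28.4', '-52.2', '+76.8', '-119.4', '+143.6']
-20 0.05 ['+-23.4', '--2.4', '+30.8', '-54.0', '+114.8', '-117.4', '+141.8']
0 0.05 ['+-23.6', '--2.2', '+31.0', '-54.0', '+78.4', '-118.0', '+141.8']
15 0.05 ['+-23.6', '--2.4', '+30.8', '-49.6', '+77.6', '-115.2', '+145.4']
```

```bash
python3 -m creep '0 -1 0 0 1;0 -2 0.1 0.3 1;0 -3 0.3 0.6 1;0 -4 0.4 0.9 1;0 -5 0.6 1.2 1;0 -6 0.7 1.4 1;0 -7 0.9 1.6 1;0 -8 1 1.8 1;0 -9 1.2 2 1;0 -10 1.3 2 1;0 -10.8 1.41 2 1;0 -10.8 1.41 2 1'
python3 -m creep '0.5 0 0 0 1;1 0 0 0 1;1 0 0 0 1'
python3 - <<'E'
from h import *
rows([.5537,-.4358,.048],77.1)
c=cap("wrist"); save(c,"pics/w32.png")
E
```

```text
t: 83.6
ee_pos: [0.5505, -0.4384, 0.1793]
eef_rot: [[-0.003, 0.226, 0.974], [0.002, 0.974, -0.226], [-1.0, 0.002, -0.003]]
wrist_force: [-1.0, 0.9, -2.8]
grip_width: 0.017
t: 83.9
ee_pos: [0.5501, -0.433, 0.1384]
eef_rot: [[-0.005, 0.223, 0.975], [0.006, 0.975, -0.223], [-1.0, 0.004, -0.006]]
wrist_force: [-0.5, 1.1, -3.1]
grip_width: 0.0173
t 83.9 p [ 550.1 -433.   138.4] yaw(y axis) 77.12 tilt [-1.      0.0043 -0.0058] F [-0.5  1.1 -3.1] w 17.3
units [ 2.259 -0.059  0.117] turn 0.003 q6 [-0.85  0.43  0.3   1.45  0.   -0.63]
```

```bash
python3 -m creep '0.8 -0.03 0.08 0 1;1.6 -0.03 0.08 0 1;2 -0.03 0.08 0 1;2.2 -0.03 0.08 0 1;2.25 -0.03 0.08 0 1;2.28 -0.03 0.08 0 1;2.28 -0.03 0.08 0 1'
python3 -c "
from h import *
rows([.5537,-.4358,.0472],77.1)"
```

```text
t: 84.65
ee_pos: [0.5552, -0.4378, 0.0538]
eef_rot: [[0.001, 0.223, 0.975], [-0.002, 0.975, -0.223], [-1.0, -0.001, 0.002]]
wrist_force: [-0.3, -0.7, -1.4]
grip_width: 0.0174
t 84.65 p [ 555.2 -437.8   53.8] yaw(y axis) 77.12 tilt [-1.     -0.0014  0.0018] F [-0.3 -0.7 -1.4] w 17.4
units [ 0.164  0.041 -0.048] turn 0.002 q6 [-0.85  0.47  0.2   1.3  -0.   -0.63]
```

```bash
python3 -m creep '0.06 0.03 -0.04 0 1;0.12 0.03 -0.04 0 1;0.15 0.03 -0.04 0 1;0.17 0.03 -0.04 0 1;0.17 0.03 -0.04 0 1'
python3 -m creep '0 0 0 0 0.5;0 0 0 0 0;0 0 0 0 0;0 0 0 0 0;0 0 0 0 0;-0.5 0 0 0 0;-1.5 0 0 0 0;-3 0 0 0 0;-5 0 -0.5 0 0;-5 0 -1.5 0 0;-5 0 -1.5 0 0'
python3 - <<'E'
from h import *
st(); c=cap("wrist"); save(c,"pics/w33.png")
for q in nets.cut_out("wrist","spacer")[:3]: print(round(q["conf"],2),np.round(q["bbox"]))
for P in ([.5537,-.4358,.004],[.5537,-.4358,.076]): print(proj(c,[P]).round())
rows([.236,-.551,.25],None)
E
```

```text
t: 85.15
ee_pos: [0.5537, -0.436, 0.0477]
eef_rot: [[0.001, 0.223, 0.975], [-0.002, 0.975, -0.223], [-1.0, -0.001, 0.001]]
wrist_force: [-4.2, 3.7, 11.2]
grip_width: 0.0178
t: 86.25
ee_pos: [0.494, -0.4231, 0.2507]
eef_rot: [[0.003, 0.223, 0.975], [-0.005, 0.975, -0.223], [-1.0, -0.004, 0.005]]
wrist_force: [-0.0, -1.0, -0.1]
grip_width: 0.0854
t 86.25 p [ 494.  -423.1  250.7] yaw(y axis) 77.09 tilt [-1.     -0.0044  0.0046] F [-0.  -1.  -0.1] w 85.4
0.83 [310. 226. 334. 296.]
0.76 [143. 190. 219. 256.]
0.68 [504. 134. 575. 252.]
[[323. 249.]]
[[323. 277.]]
t 86.35 p [ 494.5 -422.9  247.6] yaw(y axis) 77.05 tilt [-1.     -0.0023  0.0028] F [ 1.2  0.3 -0.9] w 85.5
units [-0.064 -4.569 -5.58 ] turn 0 q6 [-0.91  0.26  0.3   1.61 -0.   -0.68]
```

```bash
python3 -m creep '0 -1 -1 0 0;0 -2 -2.3 0 0;0 -3 -3.6 0 0;0 -4 -4.9 0 0;0 -4.57 -5.58 0 0;0 -4.57 -5.58 0 0;0 -4.57 -5.58 0 0;0 -4.57 -5.58 0 0;0 -4.57 -5.58 0 0;0 -4.57 -5.58 0 0'
python3 - <<'E'
from h import *
st(); c=cap("top"); save(c,"pics/top2.png",(280,190,500,330),3.6); fins(c,"top",zb=.04)
for x,y in((-9.5,13),(-29.5,69),(-39.5,125)): print((1e3*L(x,y)).round(1))
E
```

```text
t: 87.35
ee_pos: [0.2378, -0.55, 0.2447]
eef_rot: [[0.0, 0.221, 0.975], [0.001, 0.975, -0.221], [-1.0, 0.001, -0.0]]
wrist_force: [0.6, -0.1, 0.3]
grip_width: 0.0856
t 87.35 p [ 237.8 -550.   244.7] yaw(y axis) 77.22 tilt [-1.e+00  8.e-04 -1.e-04] F [ 0.6 -0.1  0.3] w 85.6
fin L185 ctr 546.9 -142.5 ang -176.78 iou 0.868
fin L125 ctr 498.0 24.9 ang -176.21 iou 0.749
fin L125 ctr 510.4 -30.5 ang -175.27 iou 0.788
fin L185 ctr 535.8 -86.9 ang -176.82 iou 0.856
[536.1 -88.2]
[513.1 -33.4]
[500.  22.]
```

View pics/top2.png

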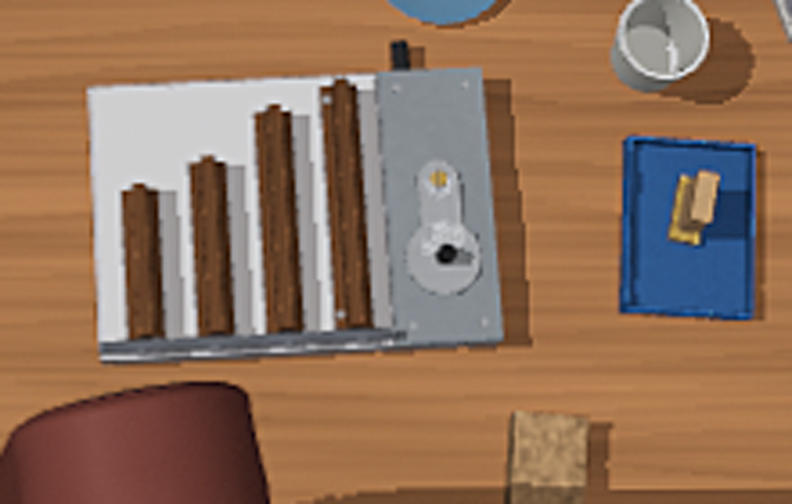

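```bash
python3 -c "
from h import *
rows([*L(0,40),.30],93.13)"
```

```text
t 87.45 p [ 237.6 -550.2  245.1] yaw(y axis) 77.21 tilt [-1.e+00  2.e-04  1.e-04] F [ 0.6 -0.8 -0. ] w 85.8
units [-1.37  13.629  4.765] turn -1.99 q6 [-1.38  0.11  0.12  1.59  0.   -1.16]
```

```bash
python3 -m creep '-1.37 2 1 0 0;-1.37 4 2 0 0;-1.37 6 3 0 0;-1.37 8 3.5 -0.5 0;-1.37 10 4 -1 0;-1.37 12 4.4 -1.5 0;-1.37 13.6 4.76 -2 0;-1.37 13.6 4.76 -2 0;-1.37 13.6 4.76 -2 0;-1.37 13.6 4.76 -2 0;-1.37 13.6 4.76 -2 0;-1.37 13.6 4.76 -2 0'
python3 -m creep '0 0 0 0 0;0 0 0 0 0'
python3 - <<'E'
from h import *
st(); c=cap("wrist"); save(c,"pics/w34.png")
for z in (.04,.05): edges(c,(-99,-80,-60,-40,-20,0,15,30,60),-40,160,z)
fins(c,zb=.04)
im=c["image"]; X=np.arange(-106,-97,1)
for y in (125,69,13,-43):
    q=proj(c,[[*L(x,y),.075] for x in X]).round().astype(int); print([(int(x),int(im[b,a,0]),int(im[b,a,2])) for x,(a,b) in zip(X,q)])
E
```

```text
t: 88.65
ee_pos: [0.5444, -0.0593, 0.3004]
eef_rot: [[0.001, -0.057, 0.998], [-0.0, 0.998, 0.057], [-1.0, -0.0, 0.001]]
wrist_force: [0.5, -1.5, 0.0]
grip_width: 0.0852
t: 88.85
ee_pos: [0.5436, -0.0616, 0.3]
eef_rot: [[-0.0, -0.057, 0.998], [-0.0, 0.998, 0.057], [-1.0, -0.0, -0.0]]
wrist_force: [0.2, 0.1, 0.1]
grip_width: 0.0856
t 88.85 p [543.6 -61.6 300. ] yaw(y axis) 93.27 tilt [-1.e+00 -3.e-04 -2.e-04] F [0.2 0.1 0.1] w 85.6
-99 0.04 ['+-27.2', '--3.2', '+29.2', '-54.0', '+86.4', '-111.2', '+144.8']
-80 0.04 ['+-27.2', '--3.2', '+29.0', '-54.0', '+86.4', '-111.4', '+144.6']
-60 0.04 ['+-27.4', '--3.6', '+28.8', '-54.0', '+86.2', '-111.2', '+144.6']
-40 0.04 ['+-27.4', '--3.4', '+28.6', '-53.8', '+86.0', '-111.2', '+144.4']
-20 0.04 ['+-27.4', '--3.4', '+28.8', '-54.0', '+86.0', '-111.2', '+144.4']
0 0.04 ['+-27.4', '--3.8', '+28.6', '-54.2', '+85.8', '-111.2', '+144.4']
15 0.04 ['+-27.4', '--4.0', '+28.4', '-54.0', '+85.8', '-111.0', '+144.6']
30 0.04 ['+-27.6', '--3.8', '+28.4', '-54.0', '+85.2', '-127.2', '+140.6']
60 0.04 ['+-27.8', '--3.6', '+28.0']
-99 0.05 ['+-25.6', '--2.
[... 711 characters left out ...]
85 ctr 536.4 -88.0 ang 2.81 iou 0.932
fin L145 ctr 513.2 -33.1 ang -177.10 iou 0.930
[(-106, 114, 101), (-105, 115, 103), (-104, 115, 103), (-103, 115, 102), (-102, 109, 66), (-101, 117, 62), (-100, 116, 63), (-99, 116, 62), (-98, 117, 64)]
[(-106, 98, 104), (-105, 96, 102), (-104, 98, 103), (-103, 98, 102), (-102, 103, 45), (-101, 106, 46), (-100, 105, 46), (-99, 106, 47), (-98, 106, 46)]
[(-106, 114, 103), (-105, 114, 104), (-104, 113, 102), (-103, 114, 103), (-102, 95, 76), (-101, 118, 63), (-100, 119, 64), (-99, 118, 64), (-98, 117, 64)]
[(-106, 102, 99), (-105, 100, 98), (-104, 102, 100), (-103, 101, 98), (-102, 102, 50), (-101, 111, 53), (-100, 111, 54), (-99, 111, 54), (-98, 110, 54)]
```

```bash
python3 -m creep '0 0.7 0 0 0;0 1.42 0 0 0;0 1.42 0 0 0;0 1.42 0 0 0;0 1.42 0 0 0'
python3 - <<'E'
from h import *
st(); c=cap("wrist"); save(c,"pics/w35.png")
for z in (.04,.05): edges(c,(-90,-60,-30,0,15),-40,160,z)
E
```

```text
t: 89.45
ee_pos: [0.5402, -0.0073, 0.3001]
eef_rot: [[0.0, -0.053, 0.999], [-0.0, 0.999, 0.053], [-1.0, -0.0, 0.0]]
wrist_force: [-0.4, 0.3, 1.1]
grip_width: 0.0855
t 89.45 p [540.2  -7.3 300.1] yaw(y axis) 93.03 tilt [-1.e+00 -4.e-04  1.e-04] F [-0.4  0.3  1.1] w 85.5
-90 0.04 ['+-38.6', '--31.8', '+-27.4', '--4.8', '+29.0', '-52.8', '+84.8', '-110.8', '+143.6']
-60 0.04 ['+-27.6', '--4.8', '+28.8', '-52.8', '+85.0', '-111.0', '+143.2']
-30 0.04 ['+-27.8', '--4.8', '+28.6', '-52.6', '+85.0', '-111.0', '+142.8']
0 0.04 ['+-27.8', '--5.0', '+28.4', '-52.6', '+85.0', '-111.0', '+136.2', '-136.4', '+142.8']
15 0.04 ['+-28.0', '--5.0', '+28.4', '-52.4', '+84.8', '-111.2', '+126.4', '-135.4', '+135.8']
-90 0.05 ['+-35.2', '--28.8', '+-24.4', '--2.4', '+30.6', '-53.8', '+85.2', '-110.4', '+142.4']
-60 0.05 ['+-24.6', '--2.4', '+30.4', '-53.8', '+85.2', '-110.6', '+142.0']
-30 0.05 ['+-24.8', '--2.6', '+30.2', '-53.8', '+85.4', '-110.4', '+141.8']
0 0.05 ['+-24.8', '--2.6', '+30.2', '-53.6', '+85.2', '-110.8', '+135.4', '-137.0', '+141.6']
15 0.05 ['+-24.8', '--2.6', '+30.0', '-53.4', '+85.0', '-110.8', '+124.0']
```

```bash
python3 -c "
from h import *
job.job_done(); st()"
```

```text
the job is handed in; nothing more can be done
the job is handed in; nothing more can be done
```

The job is handed in, finished at about 90 s of the 210 s allowed. No verdict was reported.

- **Switch:** I swung the cover aside, pressed the button to its stop (33 N at the wrist) and closed the cover. The first closing stopped about 4 mm short, so I pushed the knob on to its stop. The last top view shows the cover shut.
- **Fins:** Three loose fins were there, the 185, 145 and 125 mm ones (fin2 was absent). I set each against the sill with the spacer. fin1 was knocked about 7° askew during the run. I parked fin3 on the panel, reset fin1 against the spacer and then carried on in order.
- **Spacer:** It is upright in its tray, at the spot I took it from.

**Last checks:**
- All fin ends are at the sill line (x = -102 mm) to within about 1 mm, and the feet are parallel to fin0 to within about 0.5°.
- The gaps read about 24.2, 24.2 and 25 mm, after allowing for roughly 1 mm of edge bias in the pictures. The last gap is therefore probably 0.5 to 1 mm wide. I left it rather than risk disturbing the fin.
- The coarser top-camera fits disagreed with the wrist camera by up to 3 mm and 2°, and read 125 mm for fin3. I trusted the wrist camera.
- I did not compare the bystanders' positions one by one. No contact with them was commanded or felt.

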